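Roll a sample canister stripe-up and load it on the imaging stage

TASK

First push the two blue V-blocks along the imaging stage, away from you, until each sits flush against the fence at its yellow mark. Then, on the mat under the clear board, roll the canister until its red stripe faces straight up and comes to rest there (its middle stays below the board), and lay it gently in both V-blocks with the red stripe still up. Let go, press the red start button fully down and release it; leave everything else where it is.

Things in the scene. Friction and masses are not known exactly. Their poses are not given: they have to be found in the camera images.
- canister: Sample canister, about 0.37 kg: white barrel 42 mm in diameter, 68 mm long, between grey end caps 54 mm in diameter, 26 mm wide; 120 mm long in all, both ends alike. Origin on its axis at mid length, x along the axis; y and z do not show the stripe (see stripe). It rolls on its caps, 27 mm sideways per radian, with a little drag: let go slowly, it stops within a few mm.
- stripe (a point): Middle of the red stripe on the barrel, 21 mm off the axis. z points from the axis out through the red stripe, x along the axis. The stripe, 13 mm wide, runs along barrel and caps and down both end faces; a blue one runs along the other side. Both are firmly fixed and turn with the canister. At the start red is 100 to 180 degrees from up, to either side.
- rack: Bay of the plate hotel, fixed. Origin on the bench; x away from the robot (into the bay), y left, z up. Black rubber mat, top at z = 4 mm, x = -100 to 160, y = -180 to 180 mm, with side strips 10 mm high just outside. Posts 30 mm square at x = 145, y = +-160 mm, 200 mm high, joined by a bar below the board. The canister starts on the mat near the origin, along x within 5 degrees.
- board_edge (a point): Middle of the clear board's front lower edge, at rack x = -16 mm, 184 mm above the bench. The board, 12 mm thick, 360 mm wide, reaches from here back to rack x = 160 mm, over the canister: the canister's middle starts 2 to 28 mm behind this edge, so a vertical tool cannot get at it; come in from the front with the tool tilted. Axes as the rack's.
- bed: Imaging stage, fixed: dark plate 240 x 220 mm, top at z = 10 mm; origin at the centre of its underside, x to the right, y away from the robot. Aluminium fence along the far edge, 12 mm thick, inner face at y = 90 mm, top at z = 32 mm, with yellow marks at x = -47 and +47 mm. A black motor box 60 mm high is at its left end (x = -170 to -120, y = 25 to 95 mm).
- block_a: Blue V-block, loose, about 0.35 kg, on the stage: 30 mm along x, 76 mm along y, 38 mm high, with a 90 degree V groove along x, its bottom 10 mm above the underside. Origin at the centre of the underside. Belongs at the yellow mark it starts across from; flush against the fence its origin is at stage y = 52 mm. It starts 25 to 60 mm nearer the robot than that, a little turned.
- block_b: The other V-block, the same. Either block may be the left one.
- seat (a point): Where the canister's middle lies when it rests in both V-blocks flush against the fence, its caps in the grooves: stage x = 0, y = 52 mm, 58 mm above the bench. Axes as the stage's; the canister lies along x.
- start_button (a joint): Travel of the red start button: 0 up, 0.006 m fully down; spring, about 5 N at full travel; it springs back up.
- start_button_top (a point): Centre of the button's top face, 48 mm above the bench. Button 30 mm in diameter, standing on a fixed black round puck 84 mm in diameter and 30 mm high (top rim of the button's housing 42 mm above the bench).
- plate_bench: White well plate 86 x 128 x 15 mm on the bench beyond the puck. Origin under its centre. Leave alone.
- plate_board: White well plate 86 x 128 x 15 mm on top of the clear board. Leave alone.
- tip_box: Grey and green pipette-tip box 81 x 116 x 46 mm on top of the clear board. Leave alone.
- slide_box: Orange slide box 85 x 100 x 33 mm on the bench near the robot. Leave alone.
- reagent: Amber bottle, 64 mm in diameter, 130 mm high, left of the stage. Leave alone.
- buffer_jar: White jar with blue lid, 68 mm in diameter, 85 mm high, at the right front. Leave alone.
- driver: Screwdriver 170 mm long, lying on the bench near the robot, left. Leave alone.
Things that resemble listed ones, but are neither listed nor needed, are in the scene too. Leave any orange look-alike of the block_a alone.

How it is judged:
On the way, in this order (a step that is already met when the one before it is completed fails the run):
1. both V-blocks stand flush against the fence at their yellow marks (((y of block_a in the frame of bed between 0.0475 and 0.056 m and x of block_a in the frame of bed between -0.06 and -0.034 m and angle between the x axis of each of block_a, block_b and the x axis of bed, either way round below 0.1 rad and angle between each of block_a, block_b's own z axis and vertical below 0.06 rad and y of block_b in the frame of bed between 0.0475 and 0.056 m and x of block_b in the frame of bed between 0.034 and 0.06 m) or (y of block_a in the frame of bed between 0.0475 and 0.056 m and x of block_a in the frame of bed between 0.034 and 0.06 m and angle between the x axis of each of block_a, block_b and the x axis of bed, either way round below 0.1 rad and angle between each of block_a, block_b's own z axis and vertical below 0.06 rad and y of block_b in the frame of bed between 0.0475 and 0.056 m and x of block_b in the frame of bed between -0.06 and -0.034 m))), for 0.2 s.
2. the canister lies on the mat, its middle below the board, red stripe up and at rest (angle between stripe's own z axis and vertical below 0.3 rad and linear speed of canister below 0.02 m/s and angular speed of canister below 0.3 rad/s and z of canister in the frame of rack below 0.0345 m and x of canister in the frame of rack between -0.02 and 0.1 m and y of canister in the frame of rack between -0.17 and 0.17 m), for 0.2 s.
3. the canister lies in both V-blocks, red stripe up, let go and at rest (angle between stripe's own z axis and vertical below 0.3 rad and linear speed of canister below 0.02 m/s and angular speed of canister below 0.3 rad/s and x of canister in the frame of bed between -0.014 and 0.014 m and distance between canister and seat below 0.016 m and y of canister in the frame of seat between -0.007 and 0.007 m and z of canister in the frame of seat between -0.004 and 0.004 m and angle between the x axis of canister and the x axis of bed, either way round below 0.09 rad and contact force between canister and block_a above 0.3 N and contact force between canister and block_b above 0.3 N and contact force between canister and the fingers below 0.05 N), for 0.2 s.
4. the start button is pressed fully down (value of joint start_button above 0.0048 m), for 0.05 s.
At the end, for the whole second after the job is handed in: V-blocks flush to the fence (gap under 4.5 mm) within 13 mm of their marks, turned under 0.1 rad; canister at rest in both, let go, within 14 mm lengthways and 7 mm sideways of the seat and 0.09 rad of its line, red stripe within 0.3 rad of up; button pressed 4.8 mm or more, up again (all of step 3 and ((y of block_a in the frame of bed between 0.0475 and 0.056 m and x of block_a in the frame of bed between -0.06 and -0.034 m and angle between the x axis of each of block_a, block_b and the x axis of bed, either way round below 0.1 rad and angle between each of block_a, block_b's own z axis and vertical below 0.06 rad and y of block_b in the frame of bed between 0.0475 and 0.056 m and x of block_b in the frame of bed between 0.034 and 0.06 m) or (y of block_a in the frame of bed between 0.0475 and 0.056 m and x of block_a in the frame of bed between 0.034 and 0.06 m and angle between the x axis of each of block_a, block_b and the x axis of bed, either way round below 0.1 rad and angle between each of block_a, block_b's own z axis and vertical below 0.06 rad and y of block_b in the frame of bed between 0.0475 and 0.056 m and x of block_b in the frame of bed between -0.06 and -0.034 m)) and value of joint start_button below 0.002 m); the robot touches nothing.
It fails at once if a bystander is moved more than 25 mm or knocked over (distance of any of plate_bench, plate_board, tip_box, slide_box, reagent, buffer_jar, driver from where it was at the start of the episode above 0.025 m or angle between any of plate_bench, plate_board, tip_box, slide_box, reagent, buffer_jar's own z axis and vertical above 0.5 rad).
It fails at once if the canister is dropped or slammed into a V-block (over 60 N) (contact force between canister and block_a above 60 N or contact force between canister and block_b above 60 N).
It fails at once if the canister is dropped from above onto the mat, stage or bench, or pressed hard onto them (over 60 N) (contact force between canister and rack above 60 N or contact force between canister and bed above 60 N).
It fails at once if the start button is pressed before the canister is on the stage (value of joint start_button above 0.003 m and horizontal distance between canister and seat above 0.03 m).
It also fails if it takes over 72 s, if anything falls off the work surface, if the arm or the gripper's body presses on something with over 40 N, if the wrist force passes 120 N, or if a joint passes its speed limit or range.

ROBOT

A 6-joint arm with a two-finger parallel gripper is mounted at the origin on the work surface. World frame = base frame: x ahead of the robot, y to its left, z up, the work surface at z = 0. Lengths are in m, angles in rad, forces in N, time in s.
With the tool pointing down it reaches from about 0.375 to 0.925 m from the base axis. Payload 5.7 kg.
Tool frame: the origin (TCP) lies midway between the tips of the shut fingers; the grasp point (between the pads) lies 19 mm behind it; z points along the fingers, y is the line along which they close (so a half turn about z gives the same grasp; the last joint's range is limited). The gripper opens to 88 mm and grips with 3 to 60 N. Pads are 20 mm wide; open, the fingers measure 115 mm over their backs; the gripper's body (75 mm by 178 mm) begins 61 mm behind the grasp point.
Start: joints at [-1.275, 0.359, 1.51, -0, 1.272, -0.115], TCP at [0.24, -0.55, 0.223] pointing down, gripper open.
Joint ranges: [-2.97, 2.97], [-1.01, 2.36], [0.21, 2.38], [-0.96, 4.11], [0.2, 2.71], [-2.98, 2.98]. Speed limits (rad/s): [2.39, 2.39, 3.14, 3.14, 3.14, 3.14].

INTERFACE

Orientations are given as a rotation vector (axis times angle).
In Python, from station import * gives the robot as it stands.
- The arm moves only by the tool play_rows, never from a script. Its argument "targets" is a list that holds one entry, the list of rows, each a list of 7 numbers: the shift along the tool's x, y, z normalised to -1 to 1, where 1 is 1000 mm, then the turn, a rotation vector about the tool's x, y, z normalised to -1 to 1, where 1 is 180 degrees, then the opening, from 0 (shut) to 1 (fully open). A call has exactly 10 rows; each row is the pose to reach, as a shift and turn from the pose commanded when the call began, along the tool's axes at that moment, turning the shorter way round; what a row does not reach only later rows make up. A row lasts 1/10 s, in which the tool goes at most 50 mm and 8.59 degrees, less where a joint would pass 70% of its speed; a pose out of reach is approached as far as the arm can. A call with a number of a shift or a turn outside -1 to 1 is refused whole. A call with a gripper value outside its range is refused whole. The fingers move at their own pace and stop on an object; "squeeze" is the grip in N (left out, the last holds). Time passes only in rows, so rows that repeat a pose let the fingers close, or fill a call up. It gives the time, the measured TCP pose, the force, the opening and the grip force at its end, in the units of the state.
- observe(): the state, without advancing time (a new reading comes with each control period).
- read_camera(name): name is "scene" or "top" or "wrist"; returns a dict with "pixels" (420x560x3 uint8, red, green, blue), "mtx" (3x3 intrinsics, pixels), "view" (4x4, takes a point from world to camera coordinates). Camera axes: x right, y up, looking along -z (the intrinsics and any distortion apply to the point x, -y, -z); pixel columns grow to the right and rows downward; lengths in m; the calibration is good to about 2 mm. A picture is of the moment at which its call begins. There is no depth.
- hand_in(): hands the job in; it is judged then, once.
Trained networks look in the newest picture that a camera, given by its name, has taken for a name from the list of things; names that differ only in an ending like _2 or _b are one class to them, and where a whole thing is asked for, a point or a joint stands for the part that bears it (a point fixed in the world has none). Each returns a list of dicts, best first, with "confidence" (0 to 1); they miss things now and then, are a little off and sometimes report something else, mostly with a low value. They report only what shows in the picture. A call takes as long as a camera call. They do not tell look-alikes from the thing itself.
- spot_in(label, camera): "at" ([x, y, z] in m, in world coordinates, good to about 4 mm: the middle of the surface that is visible of it).
- place_of(label, camera): "at" ([x, y, z] in m, in world coordinates, good to about 4 mm: a listed point, or the origin of a listed thing).
The state is a dict: "clock": time; "joint_positions": joint angles; "dq": joint speeds; "joint_efforts": joint torques, N m; "tool_pos": TCP position; "orientation": TCP orientation; "force": force on the tool from outside, world axes, zero at the start; "moment": the same for the moment, N m; "grip_width": finger opening in m; "gripper_force": force on a finger pad.
Only numpy, scipy, OpenCV 4.12 (cv2) and the standard library are available. Lean on these libraries where they do the work, as an engineer would, in place of code of your own. Each camera call takes 0.05 s, during which the arm holds its last target. There are 200 camera calls.

## Working session

There is one attempt and no reset: what is moved stays moved. The work goes in short steps, Python scripts to look and compute and a tool call to move; the robot and the scene stay as the last step left them, time stands still between calls to the robot, and variables do not carry over. Pictures are saved under pics/ and viewed, at most 15 in all, crops included, and the job is handed in when it is done.

Besides the shell and the picture viewer there is one more tool, called by a JSON object that holds its "api" and its "payload". play_rows: Moves the arm, as the interface text tells. Scaled input: -1 to 1 covers 1000 mm each way for a shift and 180 degrees each way for a turn. Its arguments: {"type":"object","properties":{"targets":{"type":"array"},"squeeze":{"type":"number"}},"required":["targets"]}

```bash
ls; mkdir -p pics; cat > h.py <<'E'
from station import *
import numpy as np, cv2
from scipy.spatial.transform import Rotation as R
def pix(c,p):
    p=c["view"]@np.append(p,1); q=c["mtx"]@np.array([p[0],-p[1],-p[2]]); return q[:2]/q[2]
def ray(c,u,v,z):
    d=np.linalg.inv(c["mtx"])@[u,v,1]; d=np.array([d[0],-d[1],-d[2]])
    Rm=c["view"][:3,:3]; o=-Rm.T@c["view"][:3,3]; d=Rm.T@d
    return o+d*(z-o[2])/d[2]
def save(c,n,crop=None,s=1):
    im=c["pixels"][:,:,::-1]
    if crop: im=im[crop[1]:crop[3],crop[0]:crop[2]]
    cv2.imwrite("pics/"+n,cv2.resize(im,None,fx=s,fy=s,interpolation=cv2.INTER_CUBIC))
E
python3 - <<'E'
from h import *
np.set_printoptions(precision=4,suppress=True)
o=observe(); print({k:np.round(v,3) for k,v in o.items()})
cs={n:read_camera(n) for n in("scene","top")}
im=np.hstack([cs[n]["pixels"] for n in cs])
for n in cs: save(cs[n],n+"0.png",None,1.4)
for n in cs:
    print(n,(-cs[n]["view"][:3,:3].T@cs[n]["view"][:3,3]))
    for l in ["canister","stripe","rack","board_edge","bed","block_a","seat","start_button_top","slide_box","buffer_jar","reagent","driver","plate_bench"]:
        print(l,[(np.round(d["at"],3).tolist(),round(d["confidence"],2)) for d in place_of(l,n)])
E
```

```text
pics
{'clock': np.float64(0.0), 'joint_positions': array([-1.275,  0.36 ,  1.511,  0.   ,  1.272, -0.115]), 'dq': array([ 0.   , -0.   , -0.002, -0.   ,  0.001,  0.002]), 'joint_efforts': array([ -0.003, -51.539, -27.072,   0.068,   0.035,  -0.   ]), 'tool_pos': array([ 0.239, -0.549,  0.222]), 'orientation': array([-3.074, -0.64 ,  0.   ]), 'force': array([-0.542, -0.238,  0.538]), 'moment': array([ 0.05 ,  0.051, -0.02 ]), 'gripper_force': np.float64(0.0), 'grip_width': np.float64(0.088)}
scene [ 1.4461 -0.1774  1.6599]
canister []
stripe [([0.55, 0.21, 0.006], 0.16)]
rack [([0.668, -0.339, 0.194], 0.28)]
board_edge [([0.573, -0.272, 0.185], 0.95)]
bed [([0.537, 0.249, 0.004], 0.76)]
block_a [([0.529, 0.299, 0.011], 0.69), ([0.55, 0.211, 0.007], 0.67), ([0.242, 0.315, -0.001], 0.61)]
seat [([0.583, 0.252, 0.05], 0.79), ([0.355, 0.333, 0.004], 0.72)]
start_button_top [([0.441, 0.016, 0.049], 0.5)]
slide_box [([0.34, 0.131, -0.0], 0.6)]
buffer_jar [([0.341, -0.473, -0.002], 0.68)]
reagent [([0.419, 0.496, -0.002], 0.96)]
driver [([0.355, 0.331, 0.008], 0.48)]
plate_bench [([0.733, 0.096, 0.0], 0.96)]
top [ 0.3678 -0.0185  1.2311]
canister [([0.574, -0.256, 0.032], 0.81)]
stripe [([0.44, 0.018, 0.053], 0.56), ([0.354, 0.335, 0.002], 0.48), ([0.571, -0.243, 0.017], 0.43)]
rack [([0.59, -0.266, -0.002], 0.73)]
board_edge [([0.572, -0.271, 0.182], 0.8)]
bed [([0.536, 0.25, 0.0], 0.71)]
block_a [([0.525, 0.298, 0.005], 0.87), ([0.244, 0.318, 0.003], 0.75), ([0.553, 0.21, 0.01], 0.67)]
seat [([0.588, 0.25, 0.058], 0.7)]
start_button_top [([0.437, 0.015, 0.052], 0.64), ([0.339, -0.476, 0.0], 0.53)]
slide_box [([0.342, 0.135, -0.002], 0.81)]
buffer_jar [([0.341, -0.474, 0.004], 0.97), ([0.55, 0.206, 0.006], 0.57)]
reagent [([0.418, 0.5, -0.001], 0.76), ([0.591, -0.269, -0.002], 0.59)]
driver [([0.355, 0.334, 0.002], 0.69)]
plate_bench [([0.735, 0.093, -0.001], 0.73), ([0.551, 0.213, 0.012], 0.24)]
```

View pics/scene0.png

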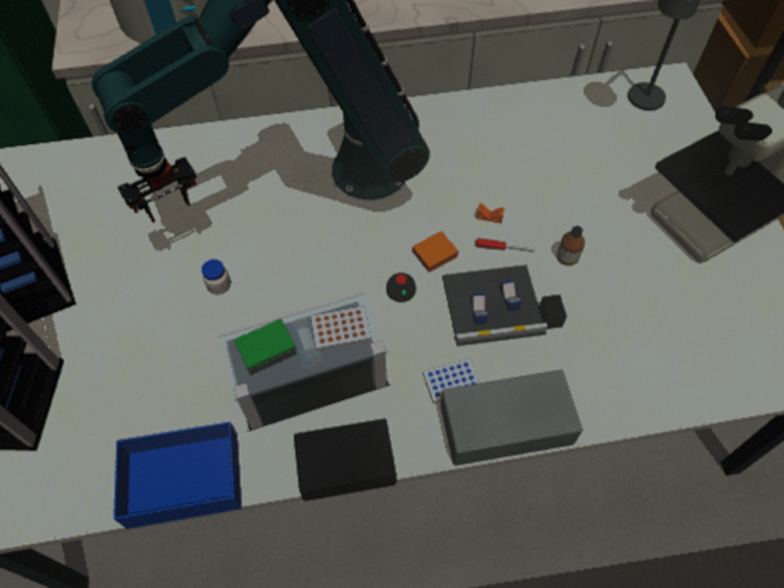

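View pics/top0.png

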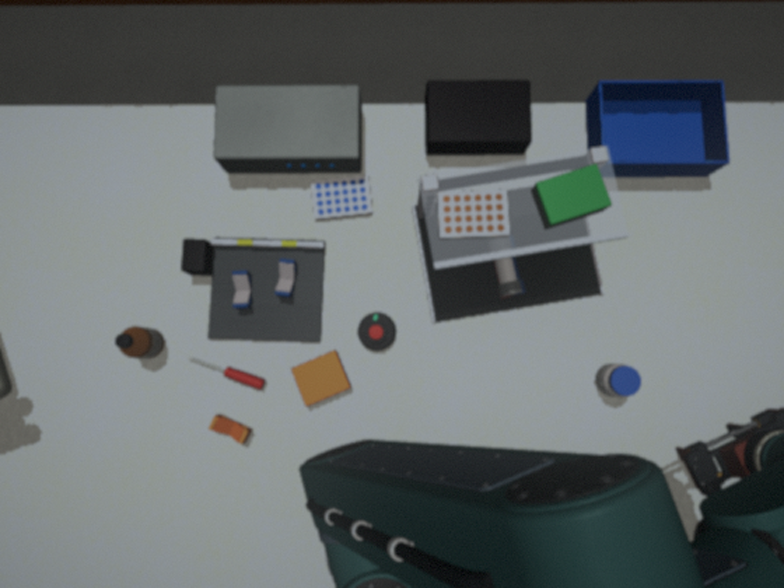

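The blue V-blocks are at about (172,207) and (204,199) in top-camera pixels. The orange one at (164,307) is the look-alike, so I leave it alone. I confirm that in a crop and measure the yaws by colour.

```bash
python3 - <<'E'
from h import *
np.set_printoptions(precision=4,suppress=True)
c=read_camera("top"); im=c["pixels"]
a=im[160:250,130:240]; b=im[160:230,290:450]
A=cv2.resize(a,None,fx=4.5,fy=4.5,interpolation=2); B=cv2.resize(b,None,fx=4.5,fy=4.5,interpolation=2)
W=np.zeros((405,720,3),np.uint8)
cv2.imwrite("pics/c1.png",A[:,:,::-1]); cv2.imwrite("pics/c2.png",B[:,:,::-1])
hsv=cv2.cvtColor(im,cv2.COLOR_RGB2HSV)
def blobs(lo,hi,box,z,mn=8):
    m=cv2.inRange(hsv,lo,hi); k=np.zeros_like(m); x0,y0,x1,y1=box;k[y0:y1,x0:x1]=m[y0:y1,x0:x1]
    n,l,s,ce=cv2.connectedComponentsWithStats(k)
    for i in range(1,n):
        if s[i,4]>=mn: print(s[i],ce[i],ray(c,*ce[i],z))
print("yellow");blobs((20,100,80),(35,255,255),(130,160,240,250),.032)
print("blue");blobs((105,80,40),(130,255,255),(130,160,240,250),.03)
# stage dark plate corners
print("bed corners guess",[ray(c,u/1.4,v/1.4,.01) for u,v in((209,340),(322,341),(325,248),(213,246))])
print("board edge",[ray(c,u/1.4,v/1.4,.19) for u,v in((433,266),(625,237))])
print("mat front",[ray(c,u/1.4,v/1.4,.004) for u,v in((436,321),(602,294))])
w=read_camera("wrist"); o=observe()
T=np.eye(4);T[:3,:3]=R.from_rotvec(o["orientation"]).as_matrix();T[:3,3]=o["tool_pos"]
print("cam in tool",np.linalg.inv(T)@np.linalg.inv(w["view"])); print(w["mtx"])
print(T)
E
```

```text
yellow
[170 171  10   5  46] [174.5 173. ] [0.6294 0.2956 0.032 ]
[202 172   9   5  41] [206.1463 173.8049] [0.6266 0.2015 0.032 ]
blue
[200 184  11   4  31] [204.9032 185.7097] [0.5911 0.2048 0.03  ]
[166 193  12   3  33] [171.0303 194.0606] [0.5663 0.3046 0.03  ]
[196 208  13   5  37] [201.7297 209.6757] [0.5195 0.2127 0.03  ]
[166 216  13   5  42] [172.1429 218.1429] [0.4947 0.2991 0.03  ]
bed corners guess [array([0.4234, 0.37  , 0.01  ]), array([0.4207, 0.1307, 0.01  ]), array([0.6208, 0.1267, 0.01  ]), array([0.626 , 0.3689, 0.01  ])]
board edge [array([ 0.5493, -0.0929,  0.19  ]), array([ 0.6023, -0.4466,  0.19  ])]
mat front [array([ 0.4629, -0.1112,  0.004 ]), array([ 0.5198, -0.4673,  0.004 ])]
cam in tool [[-0.0006  0.9521  0.3058  0.0834]
 [ 1.      0.0005  0.0002  0.0009]
 [ 0.0001  0.3058 -0.9521 -0.1616]
 [ 0.      0.      0.      1.    ]]
[[300.6157   0.     282.2969]
 [  0.     300.6157 209.3099]
 [  0.       0.       1.    ]]
[[ 0.9168  0.3994 -0.      0.2396]
 [ 0.3994 -0.9168  0.0001 -0.55  ]
 [ 0.     -0.0001 -1.      0.2226]
 [ 0.      0.      0.      1.    ]]
```

View pics/c1.png

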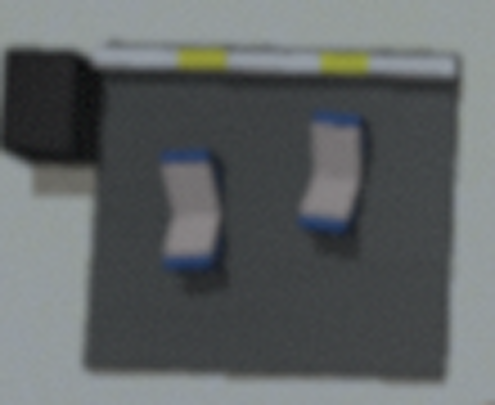

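View pics/c2.png

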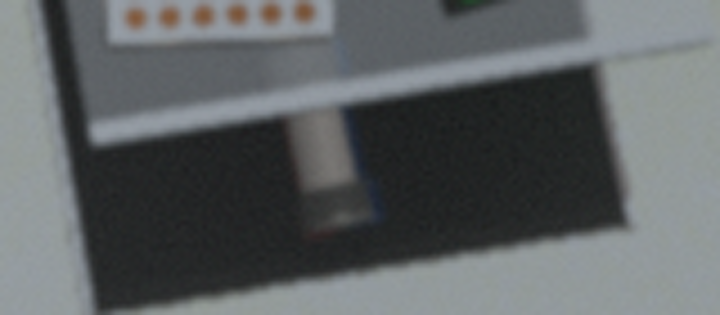

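c1 shows the two blue V-blocks at crop pixels (192,210) and (333,175), below the yellow marks at (203,60) and (345,64). These are the ones meant; the orange look-alike is off the stage. c2 shows the canister under the board edge, with blue on its right flank (360,140) and red just showing low on its left (295,150). Next I need a helper that turns world waypoints into rows.

```bash
cat >> h.py <<'E'
import json
def Rt(az,tilt,flip=False):
    az,t=np.radians([az,tilt]); a=np.array([np.cos(az),np.sin(az),0]); u=np.array([0,0,1.])
    z=np.sin(t)*a-np.cos(t)*u; x=np.cos(t)*a+np.sin(t)*u
    if flip: x=-x
    return np.c_[x,np.cross(z,x),z]
def cur():
    o=observe(); open("log.txt","a").write(json.dumps([list(map(float,o["joint_positions"])),list(map(float,o["tool_pos"])),list(map(float,o["orientation"]))])+"\n")
    return np.array(o["tool_pos"]),R.from_rotvec(o["orientation"]).as_matrix(),o
def plan(segs,p0=None,R0=None):
    "segs: list of calls, each list of (pos,R); prints rows relative to pose at each call's start"
    if p0 is None: p0,R0,_=cur()
    for s in segs:
        print("call")
        for p,Rm in s:
            d=R0.T@(np.array(p)-p0); r=R.from_matrix(R0.T@Rm).as_rotvec()/np.pi
            print("  ",[round(float(v),4) for v in [*d,*r]], "dist",round(float(np.linalg.norm(np.array(p)-p0)),3))
        p0,R0=np.array(s[-1][0]),s[-1][1]
E
python3 - <<'E'
from h import *
D=Rt(-1.3,0)
plan([[((.45,-.12,.2),D)],[((.54,.209,.12),D)],[((.54,.209,.0145),D)],[((.582,.203,.0145),D)],[((.578,.203,.09),D)],[((.514,.300,.09),D),((.514,.3,.0145),D)],[((.584,.297,.0145),D)]])
E
```

```text
call
   [0.3647, -0.3102, 0.0227, -0.0, 0.0, 0.138] dist 0.479
call
   [0.0825, -0.331, 0.08, 0.0, 0.0, 0.0] dist 0.35
call
   [0.0, 0.0, 0.1055, 0.0, 0.0, 0.0] dist 0.105
call
   [0.0421, 0.005, 0.0, 0.0, 0.0, 0.0] dist 0.042
call
   [-0.004, 0.0001, -0.0755, 0.0, 0.0, 0.0] dist 0.076
call
   [-0.0662, -0.0955, 0.0, 0.0, 0.0, 0.0] dist 0.116
   [-0.0662, -0.0955, 0.0755, 0.0, 0.0, 0.0] dist 0.139
call
   [0.0701, 0.0014, 0.0, 0.0, 0.0, 0.0] dist 0.07
```

{"api": "play_rows", "payload": {"targets": [[[0.365,-0.31,0.023,0,0,0.138,1],[0.365,-0.31,0.023,0,0,0.138,1],[0.365,-0.31,0.023,0,0,0.138,1],[0.365,-0.31,0.023,0,0,0.138,1],[0.365,-0.31,0.023,0,0,0.138,1],[0.365,-0.31,0.023,0,0,0.138,1],[0.365,-0.31,0.023,0,0,0.138,1],[0.365,-0.31,0.023,0,0,0.138,1],[0.365,-0.31,0.023,0,0,0.138,1],[0.365,-0.31,0.023,0,0,0.138,1]]]}}

```text
clock: 2.5
tool_pos: [0.4513, -0.117, 0.1998]
orientation: [-3.141, 0.033, -0.001]
force: [0.2, 0.2, 0.0]
grip_width: 0.088
gripper_force: 0.0
```

{"api": "play_rows", "payload": {"targets": [[[0.082,-0.331,0.08,0,0,0,1],[0.082,-0.331,0.08,0,0,0,1],[0.082,-0.331,0.08,0,0,0,1],[0.082,-0.331,0.08,0,0,0,1],[0.082,-0.331,0.08,0,0,0,1],[0.082,-0.331,0.08,0,0,0,1],[0.082,-0.331,0.08,0,0,0,1],[0.082,-0.331,0.08,0,0,0,1],[0.082,-0.331,0.08,0,0,0,1],[0.082,-0.331,0.08,0,0,0,1]]]}}

```text
clock: 3.5
tool_pos: [0.5396, 0.2081, 0.1198]
orientation: [3.141, -0.036, -0.001]
force: [-0.5, -0.5, 0.7]
grip_width: 0.0878
gripper_force: 0.0
```

{"api": "play_rows", "payload": {"targets": [[[0,0,0.05,0,0,0,1],[0,0,0.08,0,0,0,1],[0,0,0.1,0,0,0,1],[0,0,0.105,0,0,0,1],[0,0,0.105,0,0,0,0],[0,0,0.105,0,0,0,0],[0,0,0.105,0,0,0,0],[0,0,0.105,0,0,0,0],[0,0,0.105,0,0,0,0],[0,0,0.105,0,0,0,0]]], "squeeze": 10}}

```text
clock: 4.5
tool_pos: [0.5402, 0.2092, 0.0151]
orientation: [-3.141, 0.035, -0.001]
force: [0.8, -0.7, 0.1]
grip_width: 0.0433
gripper_force: 0.0
```

{"api": "play_rows", "payload": {"targets": [[[0.01,0.001,0,0,0,0,0],[0.02,0.003,0,0,0,0,0],[0.028,0.005,0,0,0,0,0],[0.032,0.005,0,0,0,0,0],[0.036,0.005,0,0,0,0,0],[0.039,0.005,0,0,0,0,0],[0.042,0.005,0,0,0,0,0],[0.042,0.005,0,0,0,0,0],[0.042,0.005,0,0,0,0,0],[0.042,0.005,0,0,0,0,0]]]}}

```text
clock: 5.5
tool_pos: [0.5816, 0.2027, 0.0146]
orientation: [3.141, -0.036, -0.001]
force: [-3.6, -1.1, 3.4]
grip_width: 0.0303
gripper_force: 9.9
```

{"api": "play_rows", "payload": {"targets": [[[0.002,0,0,0,0,0,0],[0.003,0,0,0,0,0,0],[0.004,0,0,0,0,0,0],[0.005,0,0,0,0,0,0],[0.006,0,0,0,0,0,0],[0.007,0,0,0,0,0,0],[0.008,0,0,0,0,0,0],[0.008,0,0,0,0,0,0],[0.008,0,0,0,0,0,0],[0.008,0,0,0,0,0,0]]]}}

```text
clock: 6.5
tool_pos: [0.5863, 0.2028, 0.0144]
orientation: [3.141, -0.037, -0.01]
force: [-11.9, 0.7, 9.8]
grip_width: 0.0302
gripper_force: 10.0
```

```bash
python3 - <<'E'
from h import *
cur(); c=read_camera("wrist"); save(c,"w1.png",None,1.2)
E
```

```text
(no output)
```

View pics/w1.png

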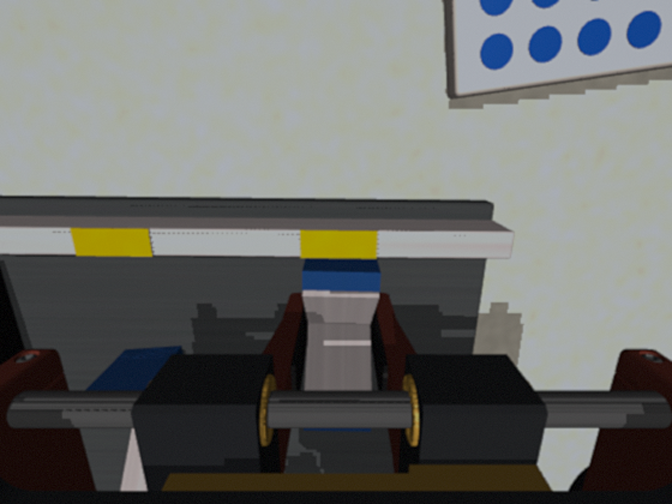

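The right block at (340,275) is against the fence and centred under its mark at (340,243). It pushes back with 12 N, so it is flush. Now the left block.

{"api": "play_rows", "payload": {"targets": [[[0.006,0,0,0,0,0,0.7],[0.006,0,0,0,0,0,0.7],[0.006,0,0,0,0,0,0.7],[0.004,0,-0.04,0,0,0,0.7],[0,0,-0.08,0,0,0,0.8],[-0.03,-0.048,-0.08,0,0,0,0.8],[-0.07,-0.096,-0.08,0,0,0,0.8],[-0.07,-0.096,-0.05,0,0,0,0.8],[-0.07,-0.096,-0.015,0,0,0,0.8],[-0.07,-0.096,0,0,0,0,0.8]]]}}

```text
clock: 7.55
tool_pos: [0.5204, 0.3006, 0.0124]
orientation: [3.14, -0.033, -0.004]
force: [-0.5, -0.5, -0.8]
grip_width: 0.0703
gripper_force: 0.0
```

{"api": "play_rows", "payload": {"targets": [[[0,0,0,0,0,0,0],[0,0,0,0,0,0,0],[0,0,0,0,0,0,0],[0,0,0,0,0,0,0],[0,0,0,0,0,0,0],[0,0,0,0,0,0,0],[0.015,0,0,0,0,0,0],[0.03,0,0,0,0,0,0],[0.04,0.001,0,0,0,0,0],[0.05,0.001,0,0,0,0,0]]]}}

```text
clock: 8.55
tool_pos: [0.5698, 0.2981, 0.015]
orientation: [3.141, -0.036, -0.007]
force: [-9.3, 0.5, 11.2]
grip_width: 0.03
gripper_force: 10.0
```

{"api": "play_rows", "payload": {"targets": [[[0.005,0,0,0,0,0,0],[0.008,0,0,0,0,0,0],[0.011,0,0,0,0,0,0],[0.013,0,0,0,0,0,0],[0.015,0,0,0,0,0,0],[0.017,0,0,0,0,0,0],[0.018,0,0,0,0,0,0],[0.02,0,0,0,0,0,0],[0.021,0,0,0,0,0,0],[0.021,0,0,0,0,0,0]]]}}

```text
clock: 9.55
tool_pos: [0.5872, 0.2977, 0.014]
orientation: [3.14, -0.036, -0.016]
force: [-12.2, 2.3, 7.7]
grip_width: 0.0295
gripper_force: 10.0
```

```bash
python3 - <<'E'
from h import *
p,_,o=cur(); print(p,o["force"],o["grip_width"])
E
```

```text
[0.58718831 0.29772228 0.01395207] [-12.1559467    2.27050443   7.65067601] 0.029543402722221373
```

{"api": "play_rows", "payload": {"targets": [[[0.017,0,0,0,0,0,0.7],[0.017,0,0,0,0,0,0.7],[0.017,0,0,0,0,0,0.8],[0.014,0,-0.04,0,0,0,1],[0,0.01,-0.08,0,0,0,1],[-0.04,0.05,-0.12,0,0,0,1],[-0.08,0.06,-0.16,0,0,0,1],[-0.08,0.06,-0.16,0,0,0,1],[-0.08,0.06,-0.16,0,0,0,1],[-0.08,0.06,-0.16,0,0,0,1]]]}}

```text
clock: 10.55
tool_pos: [0.5119, 0.2397, 0.175]
orientation: [-3.141, 0.036, -0.002]
force: [-0.4, 0.6, -0.4]
grip_width: 0.088
gripper_force: 0.0
```

```bash
python3 - <<'E'
from h import *
from scipy.optimize import least_squares
np.set_printoptions(precision=4,suppress=True)
cur(); c=read_camera("wrist"); save(c,"w2.png",None,1.2)
hsv=cv2.cvtColor(c["pixels"],cv2.COLOR_RGB2HSV)
m=cv2.inRange(hsv,(20,150,100),(35,255,255)); n,l,s,ce=cv2.connectedComponentsWithStats(m)
for i in range(1,n):
    if s[i,4]>100: print(s[i],ce[i],ray(c,*ce[i],.032), "bottom edge", ray(c,ce[i][0],s[i,1]+s[i,3],.032))
L=[json.loads(x) for x in open("log.txt")]
def fk(q,k):
    r0,z0,L1,L2,e,Lw,d=k
    E=lambda a,t:R.from_euler(a,t).as_matrix()
    A=E('z',q[0])@E('y',q[1]+q[2])
    w=E('z',q[0])@np.array([r0+L1*np.sin(q[1]),d,z0+L1*np.cos(q[1])])+A@np.array([e,0,L2])
    B=A@E('z',q[3])@E('y',q[4])
    return w+B@np.array([0,0,Lw]),B@E('z',q[5]-np.pi/2)
f=lambda k:np.concatenate([fk(q,k)[0]-p for q,p,o in L]+[1e-3*(k-[0,.3,.45,.45,0,.25,.07])])
s=least_squares(f,[0,.3,.45,.45,0,.25,.07]); print(s.x,abs(s.fun).max())
for q,p,o in L: print(np.round((fk(q,s.x)[1].T@R.from_rotvec(o).as_matrix()),2).tolist(),np.round(q,2))
E
```

```text
[202  69  34  15 403] [219.1861  74.5931] [0.6311 0.2946 0.032 ] bottom edge [0.623  0.2953 0.032 ]
[304  70  33  15 405] [319.9407  75.6543] [0.628  0.2008 0.032 ] bottom edge [0.6199 0.2007 0.032 ]
[451 328  14  44 208] [459.25   351.5817] [0.3058 0.0216 0.032 ] bottom edge [0.2732 0.0166 0.032 ]
[-0.      0.2589  0.6108  0.4337  0.1121  0.3735  0.0689] 0.00016075018980002214
[[-1.0, -0.0, -0.0], [0.0, -1.0, 0.0], [-0.0, 0.0, 1.0]] [-1.28  0.36  1.51 -0.    1.27 -0.12]
[[-1.0, -0.0, -0.0], [0.0, -1.0, 0.0], [-0.0, 0.0, 1.0]] [0.22 0.63 1.64 0.   0.88 1.81]
[[-1.0, -0.0, -0.0], [0.0, -1.0, 0.0], [-0.0, 0.0, 1.0]] [0.36 0.67 1.55 0.   0.94 1.95]
[[-1.0, -0.0, 0.0], [0.0, -1.0, -0.0], [0.0, -0.0, 1.0]] [0.32 0.36 1.64 0.   1.14 1.91]
```

View pics/w2.png

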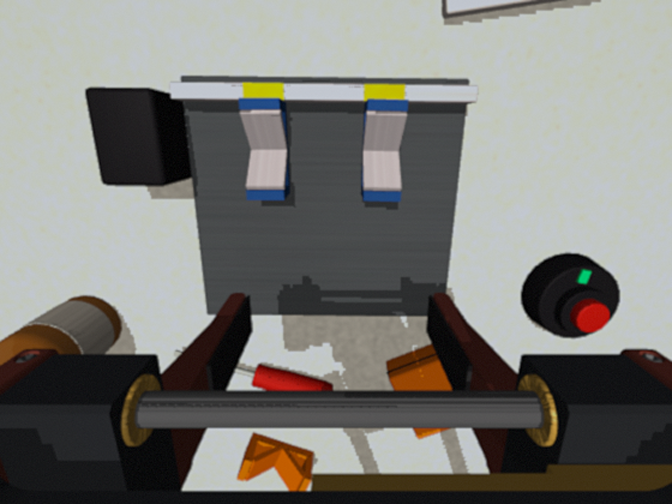

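Both blocks sit flush, at (263,105) and (385,105), directly under their marks. The seat comes out at (0.5856, 0.2492). Next is the reachability of the tilted poses.

```bash
cat >> h.py <<'E'
from scipy.optimize import least_squares
LO=np.array([-2.97,-1.01,.21,-.96,.2,-2.98]);HI=np.array([2.97,2.36,2.38,4.11,2.71,2.98])
K=[0,.2589,.6108,.4337,.1121,.3735,.0689]
def fk(q,k):
    r0,z0,L1,L2,e,Lw,d=k
    E=lambda a,t:R.from_euler(a,t).as_matrix()
    A=E('z',q[0])@E('y',q[1]+q[2])
    w=E('z',q[0])@np.array([r0+L1*np.sin(q[1]),d,z0+L1*np.cos(q[1])])+A@np.array([e,0,L2])
    B=A@E('z',q[3])@E('y',q[4])
    return w+B@np.array([0,0,Lw]),B@E('z',q[5]+np.pi/2)
def ik(p,Rm,k=K):
    best=None
    for s4 in(0,1,-.6,2.5):
      for s6 in(-2,0,2):
        q0=np.clip([np.arctan2(p[1],p[0])-.1,.5,1.6,s4,1.,s6],LO,HI)
        def f(q):
            a,b=fk(q,k); return np.r_[(a-p)*5,R.from_matrix(b.T@Rm).as_rotvec()]
        s=least_squares(f,q0,bounds=(LO-1e-6,HI+1e-6))
        if best is None or s.cost<best.cost: best=s
    return best.x,np.sqrt(2*best.cost)
E
python3 - <<'E'
from h import *
np.set_printoptions(precision=2,suppress=True)
for Lw in(.3,.3735,.45):
  k=list(K);k[5]=Lw;k[1]=Lw-.1146
  for fl in(0,1):
    for t in(30,35):
      a=Rt(8.8,t,fl); print(Lw,fl,t,"rack",*ik(np.array([.58,-.255,.02]),a,k), "high",ik(np.array([.5,-.26,.12]),a,k)[1])
      for az in(88.2,-91.8):
        zt=Rt(az,t,fl); print("    seat",az,*ik(np.array([.5856,.2495,.058])+.019*zt[:,2],zt,k))
E
```

```text
0.3 0 30 rack [-0.71  0.59  1.91  0.97  0.48 -0.13] 4.235514215077513e-16 high 2.6826188644116648e-15
    seat 88.2 [ 0.07  0.62  1.72  0.7   0.88 -0.38] 8.606647132302768e-16
    seat -91.8 [ 0.49  0.73  1.44 -0.47  1.28 -2.42] 2.510639754199508e-13
0.3 0 35 rack [-0.74  0.6   1.95  1.24  0.49 -0.42] 1.7386215446284271e-15 high 6.604584168696475e-16
    seat 88.2 [ 0.03  0.63  1.74  0.81  0.91 -0.49] 6.638381569398083e-16
    seat -91.8 [ 0.51  0.76  1.41 -0.53  1.35 -2.38] 3.507588701390159e-13
0.3 1 30 rack [-0.71  0.59  1.92  1.    0.47  2.98] 0.007722997093514506 high 0.058325075621502166
    seat 88.2 [0.07 0.62 1.72 0.7  0.88 2.76] 1.3853274425665675e-15
    seat -91.8 [ 0.49  0.73  1.44 -0.47  1.28  0.73] 5.6895439377612e-16
0.3 1 35 rack [-0.74  0.6   1.95  1.24  0.49  2.72] 1.673791260296475e-14 high 2.03227052765929e-11
    seat 88.2 [0.03 0.63 1.74 0.81 0.91 2.65] 5.658574778443014e-16
    seat -91.8 [ 0.51  0.76  1.41 -0.53  1.35  0.76] 9.612249760925712e-15
0.3735 0 30 rack [-0.76  0.59  1.98  1.06  0.47 -0.29] 5.347955531272627e-16 high 4.2376424508970645e-15
    seat 
[... 1204 characters left out ...]
134513047831058e-15 high 1.312711875896057e-15
    seat 88.2 [-0.12  0.67  1.77  0.79  0.93 -0.64] 1.5545199430242334e-14
    seat -91.8 [ 0.61  0.86  1.27 -0.48  1.43 -2.33] 1.7112043113922497e-15
0.45 1 30 rack [-0.83  0.59  2.04  1.16  0.47  2.68] 2.16976128195346e-15 high 7.231981594117156e-14
    seat 88.2 [-0.06  0.64  1.76  0.7   0.89  2.63] 3.044950123080983e-14
    seat -91.8 [ 0.57  0.81  1.32 -0.44  1.35  0.78] 7.721275918297127e-16
0.45 1 35 rack [-0.89  0.63  2.09  1.42  0.53  2.35] 1.1522763746531851e-15 high 3.4165594418292487e-15
    seat 88.2 [-0.12  0.67  1.77  0.79  0.93  2.5 ] 7.385362237536415e-16
    seat -91.8 [ 0.61  0.86  1.27 -0.48  1.43  0.81] 9.773592197610513e-15
```

```bash
python3 - <<'E'
from h import *
np.set_printoptions(precision=3,suppress=True)
p0,R0,o=cur(); q0=np.array(o["joint_positions"])
G=Rt(8.8,32,1); fin=np.array([.584,-.255,.018]); pre=fin-.16*G[:,2]
q1,e=ik(pre,G); print("pre",pre,q0,q1,e, "fin",ik(fin,G))
N=20
prev=R0;ps=p0
for c in range(2):
    print("call"); Pb,Rb=fk(q0+(q1-q0)*c/2,K)
    if c==0: Pb,Rb=p0,R0
    for i in range(1,11):
        s=(10*c+i)/N; p,r=fk(q0+(q1-q0)*s,K)
        d=Rb.T@(p-Pb); w=R.from_matrix(Rb.T@r).as_rotvec()/np.pi
        print([round(float(v),3) for v in [*d,*w]],"z%.3f xy %.2f %.2f rot%.1f d%.3f"%(p[2],p[0],p[1],np.degrees(R.from_matrix(prev.T@r).magnitude()),np.linalg.norm(p-ps))); prev=r;ps=p
E
```

```text
pre [ 0.5   -0.268  0.154] [0.316 0.358 1.644 0.    1.139 1.909] [-0.952  0.293  2.031  0.836  0.719  2.98 ] 0.023164750035306263 fin (array([-0.777,  0.6  ,  1.989,  1.18 ,  0.477,  2.725]), np.float64(1.9809587337591336e-15))
call
[0.007, 0.02, 0.005, 0.012, -0.002, 0.043] z0.170 xy 0.52 0.22 rot8.0 d0.022
[0.013, 0.041, 0.009, 0.024, -0.005, 0.086] z0.166 xy 0.52 0.20 rot8.1 d0.022
[0.019, 0.062, 0.012, 0.035, -0.007, 0.13] z0.162 xy 0.53 0.18 rot8.2 d0.022
[0.025, 0.083, 0.015, 0.047, -0.009, 0.174] z0.159 xy 0.54 0.16 rot8.2 d0.022
[0.031, 0.104, 0.017, 0.058, -0.011, 0.219] z0.157 xy 0.54 0.13 rot8.3 d0.022
[0.036, 0.126, 0.019, 0.07, -0.012, 0.264] z0.155 xy 0.55 0.11 rot8.3 d0.023
[0.041, 0.149, 0.021, 0.081, -0.014, 0.309] z0.153 xy 0.55 0.09 rot8.4 d0.023
[0.045, 0.173, 0.022, 0.093, -0.015, 0.354] z0.152 xy 0.55 0.07 rot8.4 d0.024
[0.049, 0.197, 0.023, 0.105, -0.016, 0.4] z0.151 xy 0.56 0.04 rot8.5 d0.025
[0.052, 0.222, 0.023, 0.117, -0.017, 0.445] z0.151 xy 0.56 0.02 rot8.5 d0.025
call
[0.025, 0.002, -0.007, 0.013, -0.002, 0.046] z0.150 xy 0.56 -0.01 rot8.6 d0.026
[0.051, 0.004, -0.014, 0.026, -0.003, 0.092] z0.150 xy 0.56 -0.04 rot8.6 d0.027
[0.077, 0.008, -0.022, 0.039, -0.005, 0.138] z0.151 xy 0.56 -0.06 rot8.6 d0.028
[0.103, 0.014, -0.031, 0.053, -0.007, 0.184] z0.151 xy 0.56 -0.09 rot8.7 d0.028
[0.13, 0.021, -0.04, 0.067, -0.009, 0.23] z0.151 xy 0.55 -0.12 rot8.7 d0.029
[0.156, 0.03, -0.05, 0.082, -0.012, 0.276] z0.151 xy 0.54 -0.15 rot8.7 d0.030
[0.183, 0.041, -0.06, 0.097, -0.014, 0.322] z0.152 xy 0.54 -0.18 rot8.8 d0.031
[0.21, 0.054, -0.071, 0.113, -0.018, 0.368] z0.152 xy 0.53 -0.21 rot8.8 d0.031
[0.236, 0.069, -0.082, 0.129, -0.021, 0.414] z0.152 xy 0.51 -0.24 rot8.8 d0.032
[0.262, 0.086, -0.093, 0.146, -0.025, 0.46] z0.153 xy 0.50 -0.27 rot8.8 d0.033
```

```bash
cat >> h.py <<'E'
def ikn(p,Rm,q0,k=K):
    f=lambda q:np.r_[(fk(q,k)[0]-p)*5,R.from_matrix(fk(q,k)[1].T@Rm).as_rotvec()]
    s=least_squares(f,np.clip(q0,LO,HI),bounds=(LO-1e-6,HI+1e-6)); return s.x,np.sqrt(2*s.cost)
E
python3 - <<'E'
from h import *
np.set_printoptions(precision=2,suppress=True)
p0,R0,o=cur(); q0=np.array(o["joint_positions"])
for t in(32,35,38):
    G=Rt(8.8,t,1); c=np.array([.576,-.256,.031]); fin=c+.015*G[:,2]; a=np.array([.988,.153,0])
    print(t,"fin",fin,*ik(fin,G))
    for b,u in((.12,.03),(.12,.06),(.14,.09)):
        print("   ",b,u,fin-b*a+[0,0,u],*ik(fin-b*a+[0,0,u],G))
t=36;G=Rt(8.8,t,1);fin=c+.015*G[:,2]; pre=fin-.13*a+[0,0,.06]; q1,e=ik(pre,G); print("pre",pre,q1,e)
V=[p0,np.array([.44,.02,.19]),pre]; q=q0; prev=R0;Pb,Rb=p0,R0
for i in range(1,23):
    s=i/22; r=fk(q0+(q1-q0)*s,K)[1]
    p=V[0]+(V[1]-V[0])*2*s if s<=.5 else V[1]+(V[2]-V[1])*(2*s-1)
    q,e=ikn(p,r,q)
    d=Rb.T@(p-Pb); w=R.from_matrix(Rb.T@r).as_rotvec()/np.pi
    print([round(float(v),3) for v in [*d,*w]],q,"e%.3f rot%.1f"%(e,np.degrees(R.from_matrix(prev.T@r).magnitude()))); prev=r
    if i in(10,20): Pb,Rb=p,r;print("call")
E
```

```text
32 fin [ 0.58 -0.25  0.02] [-0.78  0.6   1.99  1.18  0.48  2.73] 6.552877517807707e-16
    0.12 0.03 [ 0.47 -0.27  0.05] [-1.01  0.49  2.14  1.13  0.57  2.55] 3.43186330827766e-15
    0.12 0.06 [ 0.47 -0.27  0.08] [-1.01  0.42  2.12  1.01  0.61  2.69] 1.1696297440575476e-15
    0.14 0.09 [ 0.45 -0.28  0.11] [-1.06  0.34  2.12  0.91  0.68  2.77] 1.080777319475662e-15
35 fin [ 0.58 -0.25  0.02] [-0.8   0.61  2.02  1.34  0.5   2.54] 1.4662202710552304e-14
    0.12 0.03 [ 0.47 -0.27  0.05] [-1.05  0.51  2.17  1.24  0.6   2.4 ] 1.6255675255793826e-15
    0.12 0.06 [ 0.47 -0.27  0.08] [-1.05  0.44  2.15  1.12  0.64  2.55] 1.4411791275207197e-15
    0.14 0.09 [ 0.45 -0.28  0.11] [-1.1   0.36  2.15  1.01  0.7   2.64] 4.8563309432039455e-15
38 fin [ 0.59 -0.25  0.02] [-0.83  0.63  2.04  1.48  0.54  2.38] 1.3535740232317889e-15
    0.12 0.03 [ 0.47 -0.27  0.05] [-1.09  0.53  2.19  1.34  0.64  2.27] 8.246449670477094e-16
    0.12 0.06 [ 0.47 -0.27  0.08] [-1.09  0.46  2.17  1.22  0.67  2.41] 7.503956907826309e-14
    0.14 0.09 [ 0.45 -0.28  0.11] [-1.14  0.38  2.17  1.1   0.72  2.51] 1.46270646
[... 1511 characters left out ...]
 2.25] e0.000 rot8.0
[0.152, 0.052, -0.012, 0.092, -0.004, 0.248] [-0.87  0.26  2.12  0.75  0.9   2.27] e0.000 rot8.1
[0.18, 0.06, -0.013, 0.109, -0.004, 0.29] [-0.92  0.29  2.14  0.8   0.86  2.3 ] e0.000 rot8.1
[0.207, 0.068, -0.013, 0.125, -0.004, 0.332] [-0.97  0.32  2.15  0.86  0.83  2.33] e0.000 rot8.1
[0.235, 0.076, -0.014, 0.141, -0.004, 0.374] [-1.01  0.35  2.16  0.93  0.78  2.36] e0.000 rot8.2
[0.262, 0.084, -0.014, 0.158, -0.004, 0.416] [-1.05  0.38  2.17  1.    0.74  2.4 ] e0.000 rot8.2
call
[0.015, -0.024, 0.004, 0.017, -0.001, 0.043] [-1.07  0.41  2.17  1.07  0.7   2.44] e0.000 rot8.2
[0.03, -0.048, 0.008, 0.034, -0.001, 0.085] [-1.09  0.44  2.17  1.15  0.65  2.48] e0.000 rot8.3
```

{"api": "play_rows", "payload": {"targets": [[[-0.006,0.02,-0.001,0.014,-0.006,0.036,1],[-0.012,0.04,-0.003,0.027,-0.012,0.073,1],[-0.018,0.06,-0.004,0.041,-0.017,0.11,1],[-0.024,0.08,-0.006,0.054,-0.022,0.148,1],[-0.03,0.101,-0.007,0.067,-0.026,0.186,1],[-0.037,0.121,-0.009,0.081,-0.029,0.225,1],[-0.043,0.141,-0.01,0.094,-0.032,0.265,1],[-0.049,0.161,-0.012,0.107,-0.035,0.305,1],[-0.055,0.181,-0.013,0.12,-0.037,0.346,1],[-0.061,0.201,-0.014,0.133,-0.038,0.386,1]]]}}

```text
clock: 11.6
tool_pos: [0.4467, 0.0387, 0.1876]
orientation: [-2.217, 1.616, 0.151]
force: [0.0, -0.6, 0.2]
grip_width: 0.088
gripper_force: 0.0
```

{"api": "play_rows", "payload": {"targets": [[[0.015,0.011,-0.01,0.015,-0.001,0.041,1],[0.043,0.019,-0.01,0.03,-0.002,0.082,1],[0.07,0.027,-0.011,0.045,-0.003,0.123,1],[0.098,0.035,-0.011,0.061,-0.003,0.164,1],[0.125,0.044,-0.012,0.076,-0.004,0.206,1],[0.152,0.052,-0.012,0.092,-0.004,0.248,1],[0.18,0.06,-0.013,0.109,-0.004,0.29,1],[0.207,0.068,-0.013,0.125,-0.004,0.332,1],[0.235,0.076,-0.014,0.141,-0.004,0.374,1],[0.262,0.084,-0.014,0.158,-0.004,0.416,1]]]}}

```text
clock: 12.6
tool_pos: [0.4534, -0.2228, 0.0977]
orientation: [-0.565, 2.464, 0.085]
force: [0.6, 0.2, -0.2]
grip_width: 0.0873
gripper_force: 0.0
```

```bash
python3 - <<'E'
from h import *
np.set_printoptions(precision=4,suppress=True)
p,r,o=cur(); print(p,np.round(o["joint_positions"],2)); L=[json.loads(x) for x in open("log.txt")]
f=lambda k:np.concatenate([fk(q,k)[0]-pp for q,pp,_ in L])
s=least_squares(f,K); print("K",s.x.tolist(),abs(s.fun).max()); k=s.x
print("ori err",np.degrees(R.from_matrix(fk(o["joint_positions"],k)[1].T@r).magnitude()))
G=Rt(8.8,36,1); plan([[((.463,-.268,.082),G)]])
for q in ((.463,-.268,.082),(.586,-.254,.02)): print(ik(np.array(q),G,k))
E
```

```text
[ 0.4534 -0.2228  0.0977] [-1.06  0.39  2.17  1.    0.74  2.39]
K [-8.510642711401228e-12, 0.26650000001045654, 0.61110000001334, 0.4335999999936517, 0.11219999998713052, 0.38134400004047353, 0.06889999999660285] 2.0988877302841047e-11
ori err 1.1195782517856827e-14
call
   [0.0191, -0.0439, 0.0096, 0.0333, -0.0019, 0.0841] dist 0.049
(array([-1.0758,  0.434 ,  2.1744,  1.1593,  0.6489,  2.4858]), np.float64(1.126240920343836e-15))
(array([-0.818 ,  0.6196,  2.0328,  1.3924,  0.5158,  2.4762]), np.float64(1.3390626178435046e-15))
```

{"api": "play_rows", "payload": {"targets": [[[0.01,-0.022,0.005,0.017,-0.001,0.042,1],[0.019,-0.044,0.01,0.033,-0.002,0.084,1],[0.019,-0.044,0.01,0.033,-0.002,0.084,1],[0.019,-0.044,0.01,0.033,-0.002,0.084,1],[0.019,-0.044,0.01,0.033,-0.002,0.084,1],[0.019,-0.044,0.01,0.033,-0.002,0.084,1],[0.019,-0.044,0.01,0.033,-0.002,0.084,1],[0.019,-0.044,0.01,0.033,-0.002,0.084,1],[0.019,-0.044,0.01,0.033,-0.002,0.084,1],[0.019,-0.044,0.01,0.033,-0.002,0.084,1]]]}}

```text
clock: 13.6
tool_pos: [0.4638, -0.2657, 0.0839]
orientation: [-0.203, 2.504, 0.063]
force: [-0.5, 0.0, -0.2]
grip_width: 0.0879
gripper_force: 0.0
```

```bash
sed -i 's/^K=.*/K=[0,.2665,.6111,.4336,.1122,.381344,.0689]/' h.py; python3 - <<'E'
from h import *
np.set_printoptions(precision=4,suppress=True)
p,r,o=cur(); print(p,r)
c=read_camera("wrist"); save(c,"w3.png",None,1.4)
print(np.linalg.inv(c["view"]))
for l in("canister","stripe"): print(l,[(np.round(d["at"],3).tolist(),round(d["confidence"],2)) for d in place_of(l,"wrist")])
E
```

```text
[ 0.4638 -0.2657  0.0839] [[-0.7973 -0.1607  0.5818]
 [-0.1312  0.987   0.0928]
 [-0.5891 -0.0023 -0.808 ]]
[[-0.1602 -0.5836 -0.7961  0.3021]
 [ 0.9871 -0.0968 -0.1276 -0.2928]
 [-0.0026 -0.8063  0.5915  0.1647]
 [ 0.      0.      0.      1.    ]]
canister [([0.575, -0.261, 0.033], 0.77)]
stripe []
```

View pics/w3.png

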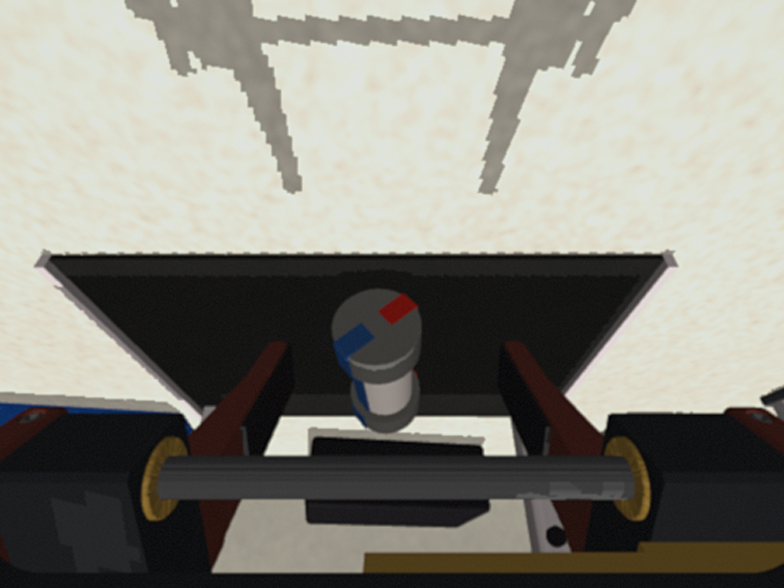

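```bash
cat >> h.py <<'E'
def rayplane(c,u,v,P,n):
    d=np.linalg.inv(c["mtx"])@[u,v,1]; d=np.array([d[0],-d[1],-d[2]])
    Rm=c["view"][:3,:3]; o=-Rm.T@c["view"][:3,3]; d=Rm.T@d
    return o+d*((P-o)@n)/(d@n)
E
python3 - <<'E'
from h import *
np.set_printoptions(precision=4,suppress=True)
c=read_camera("wrist"); im=c["pixels"]
hsv=cv2.cvtColor(im,cv2.COLOR_RGB2HSV)
def cen(lo,hi,box):
    m=cv2.inRange(hsv,lo,hi); x0,y0,x1,y1=box; v,u=np.nonzero(m[y0:y1,x0:x1]); return u+x0,v+y0
ru,rv=cen((0,120,60),(12,255,255),(225,200,310,240)); bu,bv=cen((105,120,40),(130,255,255),(225,200,268,262))
print(len(ru),ru.mean(),rv.mean(),len(bu),bu.mean(),bv.mean())
for yaw in(4,8,12):
    n=np.array([np.cos(np.radians(yaw)),np.sin(np.radians(yaw)),0]); l=np.array([-n[1],n[0],0])
    P=np.array([.576,-.256,.031])-.06*n
    rp=rayplane(c,ru.mean(),rv.mean(),P,n); bp=rayplane(c,bu.mean(),bv.mean(),P,n); d=rp-bp
    print(yaw,rp,bp,"red angle from up to left",np.degrees(np.arctan2(d@l,d[2])),"len",np.linalg.norm(d))
    for w in((377,290),(377,366),(332,330),(421,330)): print("   rim",rayplane(c,w[0]/1.4,w[1]/1.4,P,n))
# mask of canister silhouette bottom/top: axis via far cap
for cc in((.576,-.256),(.575,-.261),(.58,-.262)):
  for yaw in (4,8,12):
    n=np.array([np.cos(np.radians(yaw)),np.sin(np.radians(yaw)),0]);l=np.array([-n[1],n[0],0]);C=np.array([*cc,.031])
    print(cc,yaw,"front ctr",1.4*pix(c,C-.06*n),"L/R",1.4*pix(c,C-.06*n+.027*l)[0],1.4*pix(c,C-.06*n-.027*l)[0],"bottom",1.4*pix(c,C-.06*n-[0,0,.027])[1],"far cap L/R",1.4*pix(c,C+.034*n+.027*l)[0],1.4*pix(c,C+.034*n-.027*l)[0], "far top",1.4*pix(c,C+.06*n+[0,0,.027])[1])
E
```

```text
338 283.5443786982249 220.47337278106508 434 250.463133640553 245.52764976958525
4 [ 0.516  -0.2574  0.0176] [ 0.5178 -0.2844  0.0439] red angle from up to left 134.2530508328602 len 0.03769807247954815
   rim [ 0.5168 -0.2702  0.004 ]
   rim [ 0.5167 -0.2687  0.0574]
   rim [ 0.5186 -0.2959  0.0353]
   rim [ 0.5149 -0.2429  0.0323]
8 [ 0.5156 -0.2575  0.0179] [ 0.5194 -0.2843  0.0431] red angle from up to left 132.94724181686664 len 0.03699985709473706
   rim [ 0.5174 -0.2701  0.0036]
   rim [ 0.5172 -0.2687  0.0572]
   rim [ 0.521  -0.2959  0.0339]
   rim [ 0.5136 -0.2432  0.0331]
12 [ 0.515  -0.2576  0.0183] [ 0.5207 -0.2842  0.0424] red angle from up to left 131.43789341448894 len 0.036365372728028277
   rim [ 0.5177 -0.2701  0.0034]
   rim [ 0.5173 -0.2686  0.0571]
   rim [ 0.5231 -0.2959  0.0326]
   rim [ 0.512  -0.2436  0.0341]
(0.576, -0.256) 4 front ctr [392.382  326.7955] L/R 436.67795540425965 347.40412535263914 bottom 290.81771292916574 far cap L/R 416.38214081186067 347.46321157527564 far top 435.14085171178806
(0.576, -0.256) 8 front ctr [385.4373 326.5765] L/R 430.1991
[... 754 characters left out ...]
/R 415.53053361407376 325.70128713082096 bottom 288.9416085136909 far cap L/R 416.72636423123237 347.562607940852 far top 434.5010851355211
(0.58, -0.262) 4 front ctr [381.623  329.3616] L/R 425.5845519135852 336.99124582719486 bottom 293.5529970337846 far cap L/R 407.9468593489002 339.434494647511 far top 436.3149667813898
(0.58, -0.262) 8 front ctr [374.7363 329.1464] L/R 419.09333325266806 330.2333894798898 bottom 293.3263844743177 far cap L/R 411.13749002704316 342.584003308385 far top 436.4203921399271
(0.58, -0.262) 12 front ctr [367.8548 329.1822] L/R 412.27222751567365 323.8172735430932 bottom 293.3669852751384 far cap L/R 414.2002388015901 345.8540288970453 far top 436.4099928204285
```

The picture shows the canister's front face at (377,328), with red low on the robot's left at (398,307). Red is about 132° from up, to the left, so it needs a 62 mm roll to the right. The axis yaw is about 10.5° and the middle is at (0.576, -0.2585).

```bash
python3 - <<'E'
from h import *
G=Rt(10.5,36,1); C=np.array([.576,-.2585,.031]); fin=C+.015*G[:,2]; print(fin)
y=np.radians(10.5); l=np.array([-np.sin(y),np.cos(y),0])
print("tool y . left",G[:,1]@l)
plan([[(fin-.06*G[:,2]*[1,1,.6],G),(fin,G)]])
E
```

```text
[ 0.58466914 -0.25689327  0.01886475]
tool y . left 1.0
call
   [-0.0481, -0.0115, 0.0793, -0.0046, 0.0005, -0.0053] dist 0.093
   [-0.0594, -0.0106, 0.1236, -0.0046, 0.0005, -0.0053] dist 0.138
```

{"api": "play_rows", "payload": {"targets": [[[-0.025,-0.011,0.04,-0.005,0,-0.005,1],[-0.048,-0.011,0.079,-0.005,0,-0.005,1],[-0.053,-0.011,0.1,-0.005,0,-0.005,1],[-0.057,-0.011,0.114,-0.005,0,-0.005,1],[-0.059,-0.011,0.124,-0.005,0,-0.005,1],[-0.059,-0.011,0.124,-0.005,0,-0.005,0.68],[-0.059,-0.011,0.124,-0.005,0,-0.005,0.68],[-0.059,-0.011,0.124,-0.005,0,-0.005,0.68],[-0.059,-0.011,0.124,-0.005,0,-0.005,0.68],[-0.059,-0.011,0.124,-0.005,0,-0.005,0.68]]]}}

```text
clock: 14.8
tool_pos: [0.5844, -0.2578, 0.0188]
orientation: [-0.228, 2.503, 0.076]
force: [-0.4, 0.6, -0.8]
grip_width: 0.06
gripper_force: 0.0
```

```bash
python3 - <<'E'
from h import *
np.set_printoptions(precision=4,suppress=True)
p,r,o=cur(); print(p,o["force"])
c=read_camera("wrist"); save(c,"w4.png",None,1.4)
E
```

```text
[ 0.5844 -0.2578  0.0188] [-0.3801  0.5523 -0.7745]
```

View pics/w4.png

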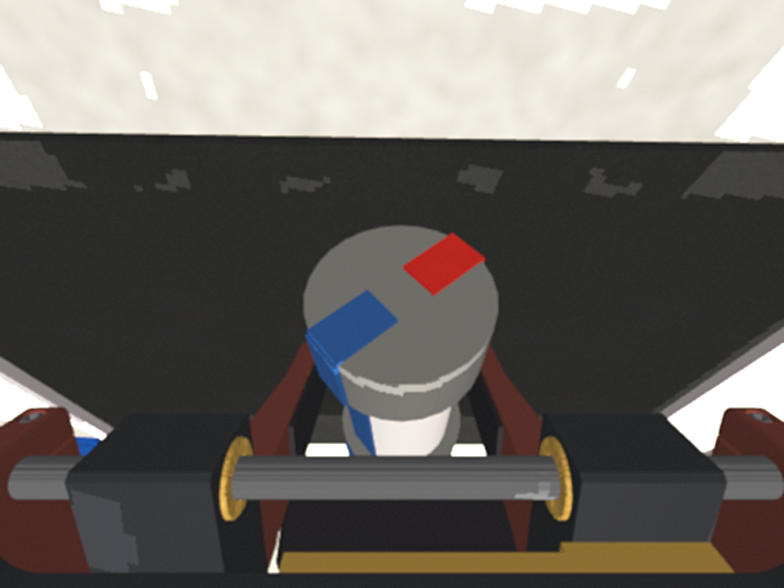

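The fingers straddle the canister at (400,310); red (445,263) is as measured. Now I roll it right with the left finger.

{"api": "play_rows", "payload": {"targets": [[[0,-0.005,0,0,0,0,0.68],[0,-0.008,0,0,0,0,0.68],[0,-0.011,0,0,0,0,0.68],[0,-0.014,0,0,0,0,0.68],[0,-0.018,0,0,0,0,0.68],[0,-0.022,0,0,0,0,0.68],[0,-0.026,0,0,0,0,0.68],[0,-0.03,0,0,0,0,0.68],[0,-0.034,0,0,0,0,0.68],[0,-0.038,0,0,0,0,0.68]]]}}

```text
clock: 15.85
tool_pos: [0.5916, -0.295, 0.0182]
orientation: [-0.229, 2.503, 0.077]
force: [-0.5, 0.9, -0.3]
grip_width: 0.0597
gripper_force: 0.1
```

{"api": "play_rows", "payload": {"targets": [[[0,-0.004,0,0,0,0,0.68],[0,-0.008,0,0,0,0,0.68],[0,-0.012,0,0,0,0,0.68],[0,-0.016,0,0,0,0,0.68],[0,-0.019,0,0,0,0,0.68],[0,-0.022,0,0,0,0,0.68],[0,-0.024,0,0,0,0,0.68],[0,-0.026,0,0,0,0,0.68],[0,-0.027,0,0,0,0,0.68],[0,-0.028,0,0,0,0,0.68]]]}}

```text
clock: 16.85
tool_pos: [0.5967, -0.3222, 0.0182]
orientation: [-0.229, 2.503, 0.077]
force: [-0.2, 0.3, 0.5]
grip_width: 0.0598
gripper_force: 0.0
```

```bash
cat > roll.py <<'E'
from h import *
np.set_printoptions(precision=4,suppress=True)
p,r,o=cur(); print(p,o["force"],o["grip_width"])
c=read_camera("wrist"); im=c["pixels"]; hsv=cv2.cvtColor(im,cv2.COLOR_RGB2HSV)
C=p-.015*r[:,2]; n=np.cross(r[:,1],[0,0,1.]); n/=np.linalg.norm(n); l=np.array([-n[1],n[0],0]); P=C-.06*n
out=[]
for lo,hi in(((0,140,60),(10,255,255)),((105,120,40),(130,255,255))):
    m=cv2.inRange(hsv,lo,hi); m[:150]=0; m[310:]=0; m[:,:190]=0; m[:,390:]=0
    v,u=np.nonzero(m); X=np.array([rayplane(c,a,b,P,n) for a,b in zip(u,v)])
    y=(X-P)@l; z=X[:,2]-.031; k=np.hypot(y,z)<.04; out.append((y[k].mean(),z[k].mean())) if k.sum() else out.append(None)
    print(len(u),k.sum(),out[-1], np.degrees(np.arctan2(out[-1][0],out[-1][1])) if out[-1] else "")
save(c,"roll.png",None,1.3)
E
python3 roll.py
```

```text
[ 0.5967 -0.3222  0.0182] [-0.2334  0.3472  0.5279] 0.0597636551594382
3072 3072 (np.float64(0.007879399301104095), np.float64(0.02171565903112756)) 19.943005644905117
1177 1177 (np.float64(0.005470622359068753), np.float64(-0.01755013799298667)) 162.68701642851406
```

View pics/roll.png

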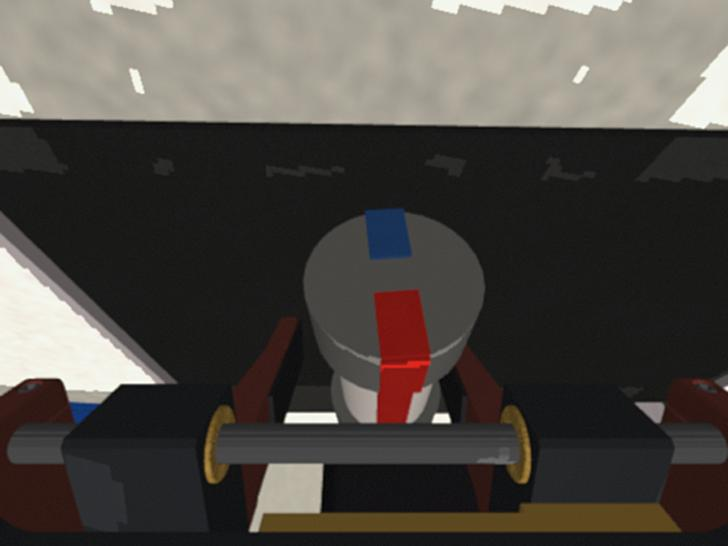

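Red is up to within about 6°, at (400,328), with blue at (388,233). I push 3 mm more, centre the fingers, let it rest and grip.

{"api": "play_rows", "payload": {"targets": [[[0,-0.001,0,0,0,0,0.68],[0,-0.002,0,0,0,0,0.68],[0,-0.003,0,0,0,0,0.68],[0,-0.003,0,0,0,0,0.68],[0,0.002,0,0,0,0,0.68],[0,0.006,0,0,0,0,0.68],[0,0.006,0,0,0,0,0.68],[0,0.006,0,0,0,0,0.68],[0,0.006,0,0,0,0,0.68],[0,0.006,0,0,0,0,0.68]]]}}

```text
clock: 17.9
tool_pos: [0.5957, -0.3164, 0.0182]
orientation: [-0.229, 2.503, 0.076]
force: [1.0, 0.8, 0.5]
grip_width: 0.0596
gripper_force: 0.0
```

```bash
python3 roll.py; python3 - <<'E'
from h import *
im=cv2.imread("pics/roll.png"); im=cv2.resize(im,(560,420)); hsv=cv2.cvtColor(im,cv2.COLOR_BGR2HSV)
m=cv2.inRange(hsv,(105,120,40),(130,255,255)); m[:150]=0; m[215:]=0; m[:,:200]=0;m[:,380:]=0
v,u=np.nonzero(m); print("blue px",u.mean(),v.mean())
m=cv2.inRange(hsv,(0,140,60),(10,255,255)); m[:150]=0
for y in range(215,320,10):
    u=np.nonzero(m[y,200:380])[0]+200
    if len(u): print(y,u.min(),u.max())
# expected pixel line of vertical plane through the axis
p,r,o=cur(); c=read_camera("wrist"); n=np.cross(r[:,1],[0,0,1.]); C=p-.015*r[:,2]
for dl in(-.003,0,.003):
    l=np.array([-n[1],n[0],0]); P=C-.06*n+dl*l; P[2]=.031
    print(dl,pix(c,P-[0,0,.02]),pix(c,P),pix(c,P+[0,0,.02]),"L/R",pix(c,P+.027*l),pix(c,P-.027*l))
g=c["pixels"].astype(int)
for y in(200,210,220): print(y,"face row mean", [(u,g[y,u].tolist()) for u in range(225,385,8)][:0])
gray=c["pixels"].max(2)
for y in(205,215,225):
    u=np.nonzero(gray[y,200:400]>75)[0]+200; print(y,u.min(),u.max())
E
```

```text
[ 0.5957 -0.3164  0.0182] [1.017  0.8032 0.4613] 0.05958637889985223
3242 3168 (np.float64(-0.0031081765786387617), np.float64(0.02184557405453855)) -8.097663174151897
1168 1168 (np.float64(-0.0018739982131859775), np.float64(-0.017672748028950788)) -173.9470396963371
blue px 280.3755383290267 179.1817398794143
225 261 295
235 260 294
245 259 294
255 258 294
265 214 294
275 256 364
285 209 293
295 259 293
305 266 291
315 268 291
-0.003 [277.76995395 174.79889032] [277.36362167 212.74860344] [276.86584465 259.23886764] L/R [346.74837691 212.67175573] [207.97283    212.82545782]
0 [284.77150924 174.79130225] [285.073337   212.74006447] [285.44309047 259.22911787] L/R [354.45742158 212.66321751] [215.68321608 212.81691811]
0.003 [291.77300307 174.78371425] [292.7829778  212.73152559] [294.02024406 259.2193682 ] L/R [362.16639173 212.65467938] [223.39352763 212.80837849]
200 face row mean []
210 face row mean []
220 face row mean []
205 246 296
215 240 307
225 251 296
```

Red is now about 3° off up and at rest. Centre by 2 mm and grip.

{"api": "play_rows", "payload": {"targets": [[[0,-0.002,0,0,0,0,0.68],[0,-0.002,0,0,0,0,0.6],[0,-0.002,0,0,0,0,0.5],[0,-0.002,0,0,0,0,0.4],[0,-0.002,0,0,0,0,0.3],[0,-0.002,0,0,0,0,0.3],[0,-0.002,0,0,0,0,0.3],[0,-0.002,0,0,0,0,0.3],[0,-0.002,0,0,0,0,0.3],[0,-0.002,0,0,0,0,0.3]]], "squeeze": 20}}

```text
clock: 19.0
tool_pos: [0.5959, -0.3182, 0.0181]
orientation: [-0.229, 2.503, 0.077]
force: [0.6, 1.1, -0.5]
grip_width: 0.0418
gripper_force: 20.0
```

```bash
python3 - <<'E'
from h import *
np.set_printoptions(precision=3,suppress=True)
p,r,o=cur(); q=np.array(o["joint_positions"]); print(p,o["force"],o["grip_width"],o["gripper_force"],q)
az=np.degrees(np.arctan2(r[1,2],r[0,2])); t=np.degrees(np.arccos(-r[2,2])); print("az,tilt",az,t, "y_z",r[2,1])
c=read_camera("wrist")
hsv=cv2.cvtColor(c["pixels"],cv2.COLOR_RGB2HSV)
m=cv2.inRange(hsv,(105,120,40),(130,255,255)); m[:150]=0; m[215:]=0; m[:,:200]=0;m[:,380:]=0
v,u=np.nonzero(m); print("blue px",u.mean(),v.mean())
m=cv2.inRange(hsv,(0,140,60),(10,255,255)); m[:150]=0
for y in(225,245): u=np.nonzero(m[y,220:340])[0]+220; print(y,(u.min()+u.max())/2)
# fore-aft: front rim bottom row along column 240 and model
n=np.cross(r[:,1],[0,0,1.]); C=p-.015*r[:,2]; C[2]=.031
for s in(-.005,0,.005):
    P=C-(.06+s)*n; print(s,"blue mark at rim bottom px",pix(c,P-[0,0,.027]),"top",pix(c,P+[0,0,.027]))
m=cv2.inRange(hsv,(105,120,40),(130,255,255))[:215,220:340]; print("blue rows",np.nonzero(m.any(1))[0].min(),np.nonzero(m.any(1))[0].max())
# path to the seat
yw=-1.8; seat=np.array([.5856,.2492,.058])
S=Rt(88.2,t,1)
off=(p-C); # tcp offset from canister centre, rotate to seat azimuth
tz=r.T@off; print("offset in tool",tz)
W=[("lift",p+[0,0,.012],r),("out",p-.14*n+[0,0,.05],r),("up",np.array([.42,-.2,.2]),r)]
qq=q
for nm,P,Rm in W: qq,e=ikn(P,Rm,qq); print(nm,P,qq,e)
ab=seat+[0,0,.06]+S@tz; qs,e=ikn(ab,S,qq); print("above",ab,qs,e); qs2,e=ikn(seat+S@tz,S,qs); print("seat",seat+S@tz,qs2,e)
E
```

```text
[ 0.596 -0.318  0.018] [ 0.575  1.1   -0.53 ] 0.04181299360029381 19.958804547786713 [-0.897  0.656  1.909  1.188  0.595  2.607]
az,tilt 10.620547587245868 36.087037399874475 y_z 0.0015761520151845732
blue px 283.95641025641027 179.49059829059829
225 279.0
245 277.5
-0.005 blue mark at rim bottom px [284.547 171.124] top [285.44  284.124]
0 blue mark at rim bottom px [284.609 163.277] top [285.557 278.305]
0.005 blue mark at rim bottom px [284.675 154.938] top [285.684 272.001]
blue rows 160 199
offset in tool [ 0.    -0.     0.016]
lift [ 0.596 -0.318  0.03 ] [-0.897  0.633  1.905  1.154  0.605  2.649] 4.992799666032855e-10
out [ 0.458 -0.344  0.068] [-1.171  0.512  2.04   1.031  0.735  2.516] 1.428269147940949e-10
up [ 0.42 -0.2   0.2 ] [-1.103  0.081  2.199  0.841  0.862  2.861] 5.7384845048634335e-11
above [0.586 0.258 0.105] [-0.061  0.56   1.733  0.761  1.022  2.644] 1.8448023594434693e-14
seat [0.586 0.258 0.045] [-0.061  0.653  1.761  0.819  0.937  2.54 ] 8.221121659347803e-11
```

```bash
python3 - <<'E'
from h import *
p,r,o=cur(); q=np.array(o["joint_positions"]); t=36
n=np.cross(r[:,1],[0,0,1.]); tz=np.array([0,0,.016]); seat=np.array([.5856,.2492,.058])
u=np.array([0,0,1.])
wp=[(p+u*.004,10.6),(p+u*.009,10.6),(p+u*.014,10.6),(p-.015*n+u*.016,10.6),(p-.035*n+u*.02,10.6),(p-.06*n+u*.025,10.6),(p-.085*n+u*.035,10.6),(p-.11*n+u*.045,10.6),(p-.13*n+u*.06,10.6),(p-.14*n+u*.08,10.6)]
a=wp[-1][0]; b=np.array([.43,-.13,.2]); S=Rt(88.2,t,1); e=seat+u*.07+S@tz
for i in range(1,7): wp.append((a+(b-a)*i/6,10.6+ (77.6)*i/14))
for i in range(1,15): wp.append((b+(e-b)*i/14,10.6+77.6*min(1,(i+6)/14)))
P,Rb=p,r; prev=r;pp=p;q0=q
for i,(x,az) in enumerate(wp,1):
    Rm=Rt(az,t,1) if az!=10.6 else r
    q,er=ikn(x,Rm,q)
    print([round(float(v),3) for v in [*(Rb.T@(x-P)),*(R.from_matrix(Rb.T@Rm).as_rotvec()/np.pi)]],"e%.3f d%.3f rot%.1f dq%.2f q6 %.2f"%(er,np.linalg.norm(x-pp),np.degrees(R.from_matrix(prev.T@Rm).magnitude()),abs(q-q0).max(),q[5]))
    prev=Rm;pp=x;q0=q
    if i%10==0: P,Rb=x,Rm; print("call",x)
E
```

```text
[-0.002, 0.0, -0.003, 0.0, 0.0, 0.0] e0.000 d0.004 rot0.0 dq0.01 q6 2.62
[-0.005, 0.0, -0.007, 0.0, 0.0, 0.0] e0.000 d0.005 rot0.0 dq0.02 q6 2.64
[-0.008, 0.0, -0.011, 0.0, 0.0, 0.0] e0.000 d0.005 rot0.0 dq0.02 q6 2.66
[0.003, 0.0, -0.022, 0.0, 0.0, 0.0] e0.000 d0.015 rot0.0 dq0.03 q6 2.63
[0.017, 0.0, -0.037, 0.0, 0.0, 0.0] e0.000 d0.020 rot0.0 dq0.04 q6 2.60
[0.034, 0.0, -0.056, 0.0, 0.0, 0.0] e0.000 d0.025 rot0.0 dq0.05 q6 2.57
[0.048, 0.0, -0.078, 0.0, 0.0, 0.0] e0.000 d0.027 rot0.0 dq0.05 q6 2.56
[0.062, 0.0, -0.101, 0.0, 0.0, 0.0] e0.000 d0.027 rot0.0 dq0.05 q6 2.55
[0.07, 0.0, -0.125, 0.0, 0.0, 0.0] e0.000 d0.025 rot0.0 dq0.05 q6 2.57
[0.066, 0.0, -0.147, 0.0, 0.0, 0.0] e0.000 d0.022 rot0.0 dq0.05 q6 2.61
call [ 0.45826885 -0.34367732  0.09815332]
[-0.011, 0.036, -0.013, -0.018, 0.001, -0.026] e0.000 d0.040 rot5.6 dq0.06 q6 2.60
[-0.023, 0.072, -0.025, -0.036, 0.001, -0.051] e0.000 d0.040 rot5.5 dq0.06 q6 2.59
[-0.034, 0.108, -0.038, -0.054, 0.001, -0.075] e0.000 d0.040 rot5.5 dq0.06 q6 2.59
[-0.046, 0.144, -0.05, -0.072, 0.001, -0.1] e0.000 d0.040 rot5.5 dq0.06 q6 2.58
[-0.05
[... 653 characters left out ...]
 e0.000 d0.031 rot5.5 dq0.08 q6 2.48
[-0.062, 0.003, 0.067, -0.054, -0.0, -0.075] e0.000 d0.031 rot5.5 dq0.07 q6 2.47
[-0.082, 0.004, 0.09, -0.072, 0.0, -0.1] e0.000 d0.031 rot5.5 dq0.07 q6 2.46
[-0.103, 0.006, 0.112, -0.072, 0.0, -0.1] e0.000 d0.031 rot0.0 dq0.06 q6 2.50
[-0.124, 0.007, 0.135, -0.072, 0.0, -0.1] e0.000 d0.031 rot0.0 dq0.06 q6 2.53
[-0.144, 0.008, 0.157, -0.072, 0.0, -0.1] e0.000 d0.031 rot0.0 dq0.05 q6 2.56
[-0.165, 0.009, 0.18, -0.072, 0.0, -0.1] e0.000 d0.031 rot0.0 dq0.05 q6 2.59
[-0.186, 0.01, 0.202, -0.072, 0.0, -0.1] e0.000 d0.031 rot0.0 dq0.05 q6 2.63
[-0.206, 0.011, 0.225, -0.072, 0.0, -0.1] e0.000 d0.031 rot0.0 dq0.05 q6 2.66
call [0.5858954  0.25859992 0.11505573]
```

{"api": "play_rows", "payload": {"targets": [[[-0.002,0,-0.003,0,0,0,0.3],[-0.005,0,-0.007,0,0,0,0.3],[-0.008,0,-0.011,0,0,0,0.3],[0.003,0,-0.022,0,0,0,0.3],[0.017,0,-0.037,0,0,0,0.3],[0.034,0,-0.056,0,0,0,0.3],[0.048,0,-0.078,0,0,0,0.3],[0.062,0,-0.101,0,0,0,0.3],[0.07,0,-0.125,0,0,0,0.3],[0.066,0,-0.147,0,0,0,0.3]]]}}

```text
clock: 20.05
tool_pos: [0.4557, -0.3437, 0.0979]
orientation: [-0.227, 2.505, 0.078]
force: [0.3, -0.0, -3.0]
grip_width: 0.0417
gripper_force: 20.0
```

{"api": "play_rows", "payload": {"targets": [[[-0.011,0.036,-0.013,-0.018,0.001,-0.026,0.3],[-0.023,0.072,-0.025,-0.036,0.001,-0.051,0.3],[-0.034,0.108,-0.038,-0.054,0.001,-0.075,0.3],[-0.046,0.144,-0.05,-0.072,0.001,-0.1,0.3],[-0.057,0.18,-0.063,-0.091,0.001,-0.125,0.3],[-0.069,0.215,-0.075,-0.109,0.001,-0.15,0.3],[-0.078,0.241,-0.061,-0.127,0.001,-0.175,0.3],[-0.087,0.266,-0.047,-0.145,0.001,-0.2,0.3],[-0.097,0.291,-0.032,-0.163,0.001,-0.225,0.3],[-0.106,0.316,-0.018,-0.181,0.001,-0.25,0.3]]]}}

```text
clock: 21.05
tool_pos: [0.4744, -0.019, 0.1755]
orientation: [-1.41, 2.16, 0.454]
force: [0.2, -0.4, -3.8]
grip_width: 0.042
gripper_force: 20.0
```

{"api": "play_rows", "payload": {"targets": [[[-0.021,0.001,0.022,-0.018,0,-0.025,0.3],[-0.041,0.002,0.045,-0.036,0,-0.05,0.3],[-0.062,0.003,0.067,-0.054,0,-0.075,0.3],[-0.082,0.004,0.09,-0.072,0,-0.1,0.3],[-0.103,0.006,0.112,-0.072,0,-0.1,0.3],[-0.124,0.007,0.135,-0.072,0,-0.1,0.3],[-0.144,0.008,0.157,-0.072,0,-0.1,0.3],[-0.165,0.009,0.18,-0.072,0,-0.1,0.3],[-0.186,0.01,0.202,-0.072,0,-0.1,0.3],[-0.206,0.011,0.225,-0.072,0,-0.1,0.3]]]}}

```text
clock: 22.05
tool_pos: [0.5859, 0.2583, 0.1141]
orientation: [-1.83, 1.887, 0.591]
force: [0.8, 0.0, -3.0]
grip_width: 0.0415
gripper_force: 20.0
```

```bash
python3 - <<'E'
from h import *
np.set_printoptions(precision=4,suppress=True)
p,r,o=cur(); print(o["clock"],p,o["force"],o["grip_width"],o["gripper_force"])
print("az,tilt",np.degrees(np.arctan2(r[1,2],r[0,2])),np.degrees(np.arccos(-r[2,2])),r[2,1])
c=read_camera("wrist"); t=read_camera("top")
a=cv2.resize(c["pixels"],(560,420)); b=cv2.resize(t["pixels"][150:255,110:250],(480,360)); 
W=np.zeros((420,800,3),np.uint8); W[:,:440]=a[:,60:500]; W[:270,440:]=cv2.resize(t["pixels"][150:255,110:250],(360,270)); cv2.imwrite("pics/s1.png",W[:,:,::-1])
S=Rt(88.2,36,1); seat=np.array([.5856,.2492,.058]); f=seat+S@[0,0,.016]; print(f)
plan([[(f+[0,0,.012],S),(f+[0,0,.002],S),(f-[0,0,.001],S)]])
E
```

```text
22.05 [0.5859 0.2583 0.1141] [ 0.8203  0.0416 -3.0358] 0.04147965915680197 19.96210277080536
az,tilt 88.08789742812849 35.86590996186809 -0.0016694507940862024
[0.5859 0.2586 0.0451]
call
   [0.0344, -0.0003, 0.0451, 0.0003, -0.0004, 0.001] dist 0.057
   [0.0402, -0.0003, 0.0532, 0.0003, -0.0004, 0.001] dist 0.067
   [0.042, -0.0003, 0.0556, 0.0003, -0.0004, 0.001] dist 0.07
```

View pics/s1.png

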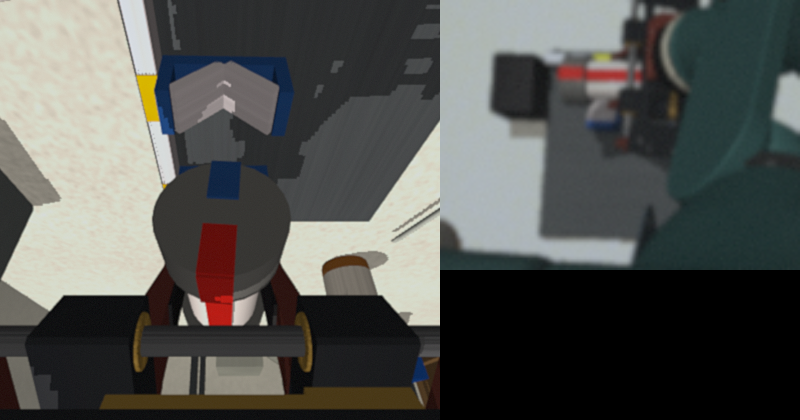

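The red stripe is up at (215,245) and the V groove at (225,100) lines up with the canister axis at (222,215). Lowering gently.

{"api": "play_rows", "payload": {"targets": [[[0.012,0.001,0.016,0,0,0.001,0.3],[0.024,0.001,0.032,0,0,0.001,0.3],[0.032,0.001,0.042,0,0,0.001,0.3],[0.036,0.001,0.047,0,0,0.001,0.3],[0.038,0.001,0.05,0,0,0.001,0.3],[0.039,0.001,0.052,0,0,0.001,0.3],[0.04,0.001,0.053,0,0,0.001,0.3],[0.04,0.001,0.053,0,0,0.001,0.3],[0.041,0.001,0.054,0,0,0.001,0.3],[0.041,0.001,0.054,0,0,0.001,0.3]]]}}

```text
clock: 23.15
tool_pos: [0.5852, 0.2565, 0.0466]
orientation: [-1.828, 1.89, 0.592]
force: [0.1, -0.1, -3.4]
grip_width: 0.0418
gripper_force: 20.0
```

{"api": "play_rows", "payload": {"targets": [[[0.0003,0,0.0004,0,0,0,0.3],[0.0006,0,0.0008,0,0,0,0.3],[0.0009,0,0.0012,0,0,0,0.3],[0.0012,0,0.0016,0,0,0,0.3],[0.0012,0,0.0016,0,0,0,0.3],[0.0012,0,0.0016,0,0,0,0.3],[0.0012,0,0.0016,0,0,0,0.3],[0.0012,0,0.0016,0,0,0,0.3],[0.0012,0,0.0016,0,0,0,0.3],[0.0012,0,0.0016,0,0,0,0.3]]]}}

```text
clock: 24.15
tool_pos: [0.5856, 0.2567, 0.0456]
orientation: [-1.826, 1.889, 0.592]
force: [-0.9, -1.6, 6.1]
grip_width: 0.0418
gripper_force: 19.9
```

{"api": "play_rows", "payload": {"targets": [[[0,0,0,0,0,0,0.5],[0,0,0,0,0,0,0.55],[0,0,0,0,0,0,0.6],[0,0,0,0,0,0,0.64],[0,0,-0.015,0,0,0,0.64],[0,0,-0.035,0,0,0,0.64],[0,0,-0.06,0,0,0,0.64],[0,0,-0.09,0,0,0,0.64],[0,0,-0.12,0,0,0,0.64],[0,0,-0.14,0,0,0,0.64]]]}}

```text
clock: 25.15
tool_pos: [0.583, 0.1726, 0.1602]
orientation: [-1.827, 1.89, 0.589]
force: [0.3, -0.2, -0.0]
grip_width: 0.0561
gripper_force: 0.0
```

```bash
python3 - <<'E'
from h import *
np.set_printoptions(precision=4,suppress=True)
p,r,o=cur(); print(o["clock"],p,o["force"],np.round(o["joint_positions"],2))
c=read_camera("wrist"); save(c,"s2.png",None,1.3)
for l in("canister","stripe"): print(l,[(np.round(d["at"],3).tolist(),round(d["confidence"],2)) for d in place_of(l,"wrist")])
# button: vertical-ish press with current orientation family; candidates
b=np.array([.439,.0165,.048])
q=np.array(o["joint_positions"])
for az,t in((88,36),(88,10),(60,15),(40,5)):
    Rm=Rt(az,t,1); print(az,t,ikn(b+[0,0,.06],Rm,q)); plan([[(b+[0,0,.06],Rm)]])
hs=read_camera("top"); hsv=cv2.cvtColor(hs["pixels"],cv2.COLOR_RGB2HSV); m=cv2.inRange(hsv,(0,150,80),(8,255,255))[215:260,240:290]; v,u=np.nonzero(m)
if len(u): print("button",len(u),ray(hs,u.mean()+240,v.mean()+215,.048))
E
```

```text
25.15 [0.583  0.1726 0.1602] [ 0.3023 -0.2267 -0.0455] [-0.21  0.48  1.7   0.67  1.18  2.63]
canister []
stripe [([0.588, 0.252, 0.082], 0.83)]
88 36 (array([-0.593 ,  0.4562,  1.9585,  0.5745,  1.1618,  2.2323]), np.float64(5.913155793240661e-16))
call
   [0.1608, 0.1389, -0.0535, -0.0007, -0.0008, 0.0005] dist 0.219
88 10 (array([-0.2707,  0.2957,  1.9843,  0.2148,  0.914 ,  2.7699]), np.float64(2.2655935905557433e-09))
call
   [0.1608, 0.1389, -0.0535, -0.0008, 0.1437, 0.0003] dist 0.219
60 15 (array([-0.3801,  0.2578,  2.0942,  0.4109,  0.7875,  2.98  ]), np.float64(0.03296224716129445))
call
   [0.1608, 0.1389, -0.0535, 0.0664, 0.1138, 0.1416] dist 0.219
40 5 (array([-0.4417,  0.2397,  2.2313,  0.6141,  0.5935,  2.98  ]), np.float64(0.30663251777041084))
call
   [0.1608, 0.1389, -0.0535, 0.0934, 0.1616, 0.253] dist 0.219
```

View pics/s2.png

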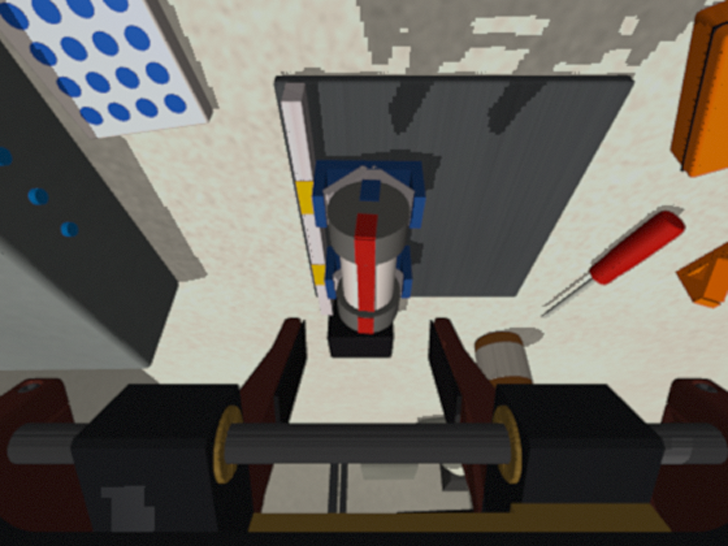

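The canister lies in both V-blocks at (368,255) with red up. Now the button.

```bash
python3 - <<'E'
from h import *
b=np.array([.439,.0165,.048]); _,_,o=cur(); q=np.array(o["joint_positions"]); Rm=Rt(88,5,1)
print(ikn(b+[0,0,.05],Rm,q)); plan([[(b+[0,0,.11],Rm),(b+[0,0,.04],Rm)],[(b+[0,0,0],Rm),(b-[0,0,.006],Rm)]])
E
```

```text
(array([-0.19606416,  0.3038684 ,  1.99270042,  0.11353903,  0.86225462,
        2.90576383]), np.float64(8.205100479706267e-13))
call
   [0.1315, 0.138, -0.095, -0.0001, 0.1716, 0.0002] dist 0.213
   [0.1725, 0.138, -0.0383, -0.0001, 0.1716, 0.0002] dist 0.224
call
   [0.0035, 0.0, 0.0398, 0.0, 0.0, 0.0] dist 0.04
   [0.004, 0.0, 0.0458, 0.0, 0.0, 0.0] dist 0.046
```

{"api": "play_rows", "payload": {"targets": [[[0.033,0.034,-0.024,0,0.043,0,0],[0.066,0.069,-0.048,0,0.086,0,0],[0.099,0.103,-0.071,0,0.129,0,0],[0.132,0.138,-0.095,0,0.172,0,0],[0.132,0.138,-0.095,0,0.172,0,0],[0.15,0.138,-0.07,0,0.172,0,0],[0.172,0.138,-0.038,0,0.172,0,0],[0.172,0.138,-0.038,0,0.172,0,0],[0.172,0.138,-0.038,0,0.172,0,0],[0.172,0.138,-0.038,0,0.172,0,0]]]}}

```text
clock: 26.35
tool_pos: [0.4401, 0.0175, 0.0886]
orientation: [-2.139, 2.212, 0.092]
force: [0.3, -0.3, -0.0]
grip_width: 0.0005
gripper_force: 0.0
```

```bash
python3 - <<'E'
from h import *
p,r,o=cur(); print(p,o["grip_width"],o["force"]); c=read_camera("wrist"); hsv=cv2.cvtColor(c["pixels"],cv2.COLOR_RGB2HSV)
print("expected button px",pix(c,np.array([.439,.0165,.048])),"tip px",pix(c,p))
n,l,s,ce=cv2.connectedComponentsWithStats(cv2.inRange(hsv,(0,170,90),(5,255,255)))
for i in range(1,n):
    if s[i,4]>80: print(s[i],ce[i],ray(c,*ce[i],.048))
print(place_of("start_button_top","wrist"),place_of("start_button_top","top"))
plan([[((.439,.0165,.05),r),((.439,.0165,.042),r)]])
E
```

```text
[0.44006484 0.01751754 0.08858317] 0.00046489120183149677 [ 0.27315602 -0.2893485  -0.0467202 ]
expected button px [283.06367332 230.78855397] tip px [281.5453214 262.9674744]
[269 213  35  26 557] [286.48294434 225.37881508] [0.436409   0.01225846 0.048     ]
[270 240  24   7  93] [281.74193548 242.41935484] [0.44028563 0.02599789 0.048     ]
[{'at': [0.4355, 0.0147, 0.0535], 'confidence': 0.69}] []
call
   [0.0042, 0.0012, 0.0387, -0.0005, -0.0002, 0.0001] dist 0.039
   [0.0049, 0.0013, 0.0467, -0.0005, -0.0002, 0.0001] dist 0.047
```

{"api": "play_rows", "payload": {"targets": [[[0.004,0.003,0.02,0,0,0,0],[0.006,0.003,0.036,0,0,0,0],[0.006,0.003,0.04,0,0,0,0],[0.006,0.003,0.042,0,0,0,0],[0.006,0.003,0.044,0,0,0,0],[0.006,0.003,0.045,0,0,0,0],[0.006,0.003,0.046,0,0,0,0],[0.006,0.003,0.046,0,0,0,0],[0.006,0.003,0.046,0,0,0,0],[0.006,0.003,0.046,0,0,0,0]]]}}

```text
clock: 27.5
tool_pos: [0.4367, 0.0145, 0.0456]
orientation: [-2.142, 2.21, 0.088]
force: [-11.9, -8.3, 55.1]
grip_width: 0.0005
gripper_force: 27.5
```

{"api": "play_rows", "payload": {"targets": [[[0.0,0,-0.002,0,0,0,0],[0,0,-0.002,0,0,0,0],[0,0,-0.002,0,0,0,0],[0,0,-0.002,0,0,0,0],[0,0,-0.002,0,0,0,0],[0,0,-0.002,0,0,0,0],[0,0,-0.002,0,0,0,0],[0,0,-0.002,0,0,0,0],[0,0,-0.002,0,0,0,0],[0,0,-0.002,0,0,0,0]]]}}

```text
clock: 28.5
tool_pos: [0.4366, 0.0146, 0.0461]
orientation: [-2.141, 2.211, 0.089]
force: [-7.0, -5.4, 30.0]
grip_width: 0.0003
gripper_force: 15.3
```

```bash
python3 - <<'E'
from h import *
p,r,o=cur(); print(p,o["force"],r[2]); c=read_camera("wrist"); im=c["pixels"]
cv2.imwrite("pics/b1.png",cv2.resize(im[170:300,210:360],None,fx=4,fy=4,interpolation=2)[:,:,::-1])
E
```

```text
[0.43663332 0.01460207 0.04614291] [-7.03515666 -5.42412619 29.96079488] [-0.08482843 -0.00201777 -0.99639353]
```

View pics/b1.png

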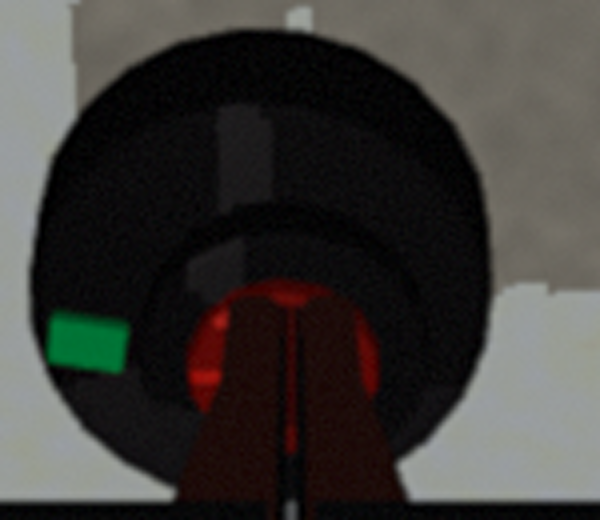

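The red button sits low in its housing under the fingertips, near crop pixel (290,350). The force is stiff, so I back off in steps to find where the button's spring range ends.

{"api": "play_rows", "payload": {"targets": [[[0,0,-0.0015,0,0,0,0],[0,0,-0.0015,0,0,0,0],[0,0,-0.0015,0,0,0,0],[0,0,-0.0015,0,0,0,0],[0,0,-0.0015,0,0,0,0],[0,0,-0.0015,0,0,0,0],[0,0,-0.0015,0,0,0,0],[0,0,-0.0015,0,0,0,0],[0,0,-0.0015,0,0,0,0],[0,0,-0.0015,0,0,0,0]]]}}

```text
clock: 29.55
tool_pos: [0.4366, 0.0147, 0.0466]
orientation: [-2.141, 2.212, 0.09]
force: [-3.0, -4.0, 12.1]
grip_width: 0.0005
gripper_force: 6.6
```

{"api": "play_rows", "payload": {"targets": [[[0,0,-0.0015,0,0,0,0],[0,0,-0.0015,0,0,0,0],[0,0,-0.0015,0,0,0,0],[0,0,-0.0015,0,0,0,0],[0,0,-0.0015,0,0,0,0],[0,0,-0.0015,0,0,0,0],[0,0,-0.0015,0,0,0,0],[0,0,-0.0015,0,0,0,0],[0,0,-0.0015,0,0,0,0],[0,0,-0.0015,0,0,0,0]]]}}

```text
clock: 30.55
tool_pos: [0.4366, 0.0148, 0.0468]
orientation: [-2.14, 2.212, 0.091]
force: [-1.1, -5.0, 7.9]
grip_width: 0.0003
gripper_force: 4.2
```

{"api": "play_rows", "payload": {"targets": [[[0,0,-0.002,0,0,0,0],[0,0,-0.002,0,0,0,0],[0,0,-0.002,0,0,0,0],[0,0,-0.002,0,0,0,0],[0,0,-0.002,0,0,0,0],[0,0,-0.002,0,0,0,0],[0,0,-0.002,0,0,0,0],[0,0,-0.002,0,0,0,0],[0,0,-0.002,0,0,0,0],[0,0,-0.002,0,0,0,0]]]}}

```text
clock: 31.55
tool_pos: [0.4362, 0.015, 0.0485]
orientation: [-2.14, 2.213, 0.092]
force: [2.0, -2.8, 3.6]
grip_width: 0.0005
gripper_force: 2.0
```

The spring reads 3.6 N at 0.0485 and then a hard stop near 0.0468, so the button was pressed fully to its stop. Now I release and move clear.

{"api": "play_rows", "payload": {"targets": [[[0,0,-0.01,0,0,0,0],[0,0,-0.04,0,0,0,0],[0,0,-0.08,0,0,0,0],[0,0,-0.12,0,0,0,0],[0.03,0,-0.14,0,0,0,0],[0.06,0,-0.15,0,0,0,0],[0.09,0,-0.15,0,0,0,0],[0.1,0,-0.15,0,0,0,0],[0.1,0,-0.15,0,0,0,0],[0.1,0,-0.15,0,0,0,0]]]}}

```text
clock: 32.55
tool_pos: [0.431, -0.0963, 0.1888]
orientation: [-2.139, 2.214, 0.097]
force: [-0.3, -0.1, -0.1]
grip_width: 0.0004
gripper_force: 0.0
```

```bash
python3 - <<'E'
from h import *
np.set_printoptions(precision=4,suppress=True)
p,r,o=cur(); print(o["clock"],p,o["force"],o["dq"])
t=read_camera("top"); cv2.imwrite("pics/fin.png",cv2.resize(t["pixels"][150:260,120:300],None,fx=4,fy=4,interpolation=2)[:,:,::-1])
for l in("canister","stripe","start_button_top","block_a"): print(l,[(np.round(d["at"],3).tolist(),round(d["confidence"],2)) for d in place_of(l,"top")])
m=cv2.inRange(cv2.cvtColor(t["pixels"],cv2.COLOR_RGB2HSV),(0,110,60),(10,255,255))[160:215,150:235]; v,u=np.nonzero(m); print("stripe at z.079",ray(t,u.mean()+150,v.mean()+160,.079),len(u))
E
```

```text
32.55 [ 0.431  -0.0963  0.1888] [-0.2918 -0.1324 -0.1287] [ 0.0155 -0.0014  0.002  -0.0007 -0.0041 -0.0025]
canister [([0.588, 0.249, 0.058], 0.68)]
stripe [([0.586, 0.247, 0.078], 0.74), ([0.671, -0.341, 0.195], 0.49), ([0.353, 0.335, 0.005], 0.45)]
start_button_top [([0.438, 0.011, 0.051], 0.4)]
block_a [([0.245, 0.319, 0.005], 0.93), ([0.584, 0.248, 0.076], 0.6), ([0.585, 0.298, 0.008], 0.51), ([0.584, 0.202, 0.009], 0.42)]
stripe at z.079 [0.5878 0.2479 0.079 ] 170
```

View pics/fin.png

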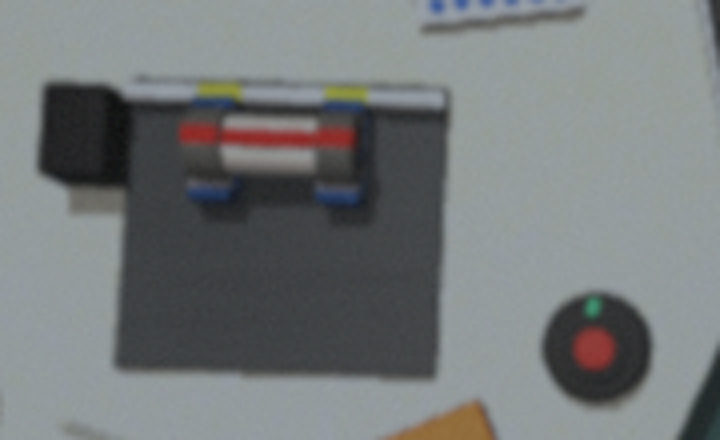

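The last view shows the canister in both V-blocks with red up at (267,133), the blocks under their marks, and the button up at (594,348). Handing in.

```bash
python3 -c "
from station import *
print(hand_in())"
```

```text
the job is handed in; nothing more can be done
None
```

The job is handed in at about 33 s of the 72 s limit, but no verdict came back: both V-blocks flush at their marks, canister resting in them with red up, button pressed to its stop and released.

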